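Load bearing bushes into the wash flask and hold it down in the sprung ring

ROBOT

A 6-joint arm with a two-finger parallel gripper is mounted at the origin on the work surface. World frame = base frame: x ahead of the robot, y to its left, z up, the work surface at z = 0. Lengths are in m, angles in rad, forces in N, time in s.
With the tool pointing down it reaches from about 0.35 to 0.775 m from the base axis. Payload 7.3 kg.
Tool frame: the origin (TCP) lies between the finger pads; the fingertips stand 25 mm ahead of it and the grasp point (between the pads) lies 6 mm ahead of it; y points along the fingers, z is the direction in which the jaws open and shut, and the axes are right-handed (so a half turn about y gives the same grasp; the last joint's range is limited). The gripper opens to 92 mm and grips with 3 to 60 N. Pads are 19 mm wide; open, the fingers measure 130 mm over their backs; the gripper's body (75 mm by 190 mm) begins 47 mm behind the grasp point.
Start: joints at [1.074, 0.342, 1.524, -0, 1.275, -0.146], TCP at [0.18, 0.493, 0.252] pointing down, gripper open.
Joint ranges: [-2.53, 2.53], [-0.77, 2.02], [0.04, 2.7], [-1, 4.14], [0.28, 2.66], [-3.11, 3.11]. Speed limits (rad/s): [2.57, 2.57, 3.14, 3.14, 3.14, 3.14].

INTERFACE

Orientations are given as [roll, pitch, yaw] about the fixed x, y, z axes, in that order (R = Rz(yaw) Ry(pitch) Rx(roll)).
In Python, from cell import sensors, read_camera, hand_in gives the robot as it stands. The module is installed in compiled form; this text tells all that it offers.
- The arm moves only by the tool send_rows, never from a script. Its argument "motion" is a list that holds one entry, the list of rows, each a list of 4 numbers: the shift along the tool's x, y, z in m, then the turn about the tool's y in degrees. In form: [[[tx, ty, tz, twist], ...]]. A call has 1 to 8 rows; each row is the pose to reach, as a shift and turn from the pose measured when the call began, along the tool's axes at that moment; what a row does not reach only later rows make up. A row lasts 1/10 s, in which the tool goes at most 50 mm and 8.59 degrees, less where a joint would pass 70% of its speed; a pose out of reach is approached as far as the arm can. A call with a gripper value outside its range is refused whole. "gripper" is the opening, from 0 (shut) to 1 (fully open), set as the call begins (left out, the last holds). The fingers move at their own pace and stop on an object; "grip_force" is the grip in N (left out, the last holds). Time passes only in rows, so rows that repeat a pose let the fingers close. It gives the time, the measured TCP pose, the force and the opening at its end, in the units of the state.
- sensors.observe(): the state, without advancing time (a new reading comes with each control period).
- read_camera(name): name is "scene" or "top"; returns a dict with "frame" (384x512x3 uint8, red, green, blue), "fx", "fy", "cx", "cy" (pixels), "extrinsics" (4x4, takes a point from world to camera coordinates). Camera axes: x right, y up, looking along -z (the intrinsics and any distortion apply to the point x, -y, -z); pixel columns grow to the right and rows downward; lengths in m; the calibration is good to about 2 mm. A picture is of the moment at which its call begins. There is no depth.
- hand_in(): hands the job in, once; it reports no verdict.
The state is a dict: "time": time; "qpos": joint angles; "qvel": joint speeds; "joint_efforts": joint torques, N m; "tool_pos": TCP position; "tool_rot": TCP orientation; "contact_force": force on the tool from outside, world axes, zero at the start; "torque": the same for the moment, N m; "opening": finger opening in m.
Only numpy, scipy, OpenCV 4.12 (cv2) and the standard library are available. Lean on these libraries where they do the work, as an engineer would, in place of code of your own. Each camera call takes 0.05 s, during which the arm holds its last target.

TASK

Tip all six brass bushes from the yellow scoop into the white wash flask and set the scoop back down on the bench, right side up. Then seat the flask upright in the red sprung ring of the parts shaker, push down on the flask alone until the ring is fully down against its stop, and finish while still holding the flask pressed down there (the shaker runs only while the ring is held down). Do not shift the tools and turbo parts lying around.

Things in the scene. Friction and masses are not known exactly. Their poses are not given: they have to be found in the camera images.
- scoop: yellow scoop, 100 long (x) x 36 wide (y) x 34 mm high, 90 g. Straight trough: 3 mm floor, two parallel 4 mm side walls and a rear wall, no front wall: it pours over its front end, which points along its own -x. Starts on the bench holding the six bushes. Can be gripped from above across the side walls (36 mm). Origin: centre of its underside, z up.
- scoop_lip (a point): middle of the scoop's open front edge, on the upper face of the floor (50 mm along -x from the scoop's origin, 3 mm up)
- bush0: brass bearing bush 1 of 6, a short thick cylinder 15 mm in diameter and 12 mm high, 13 g, starts standing in the scoop (friction about 0.6: it slides once the floor leans more than about 35 degrees). Origin: centre of its underside
- bush1: brass bearing bush 2 of 6, a short thick cylinder 15 mm in diameter and 12 mm high, 13 g, starts standing in the scoop (friction about 0.6: it slides once the floor leans more than about 35 degrees). Origin: centre of its underside
- bush2: brass bearing bush 3 of 6, a short thick cylinder 15 mm in diameter and 12 mm high, 13 g, starts standing in the scoop (friction about 0.6: it slides once the floor leans more than about 35 degrees). Origin: centre of its underside
- bush3: brass bearing bush 4 of 6, a short thick cylinder 15 mm in diameter and 12 mm high, 13 g, starts standing in the scoop (friction about 0.6: it slides once the floor leans more than about 35 degrees). Origin: centre of its underside
- bush4: brass bearing bush 5 of 6, a short thick cylinder 15 mm in diameter and 12 mm high, 13 g, starts standing in the scoop (friction about 0.6: it slides once the floor leans more than about 35 degrees). Origin: centre of its underside
- bush5: brass bearing bush 6 of 6, a short thick cylinder 15 mm in diameter and 12 mm high, 13 g, starts standing in the scoop (friction about 0.6: it slides once the floor leans more than about 35 degrees). Origin: centre of its underside
- flask: white open wash flask, blue band, 115 mm high, about 220 g, stands on the bench. Outside: foot of radius 22 mm, cone widening to a belly of radius 42 mm from 30 to 50 mm up, shoulder, straight neck of radius 30 mm from 70 to 115 mm up. Wall 3 mm, mouth 54 mm wide. Can be gripped from above across the neck (60 mm). Origin: centre of its underside, z up.
- flask_belly (a point): centre of the flask's belly, on its axis 40 mm above its underside
- flask_mouth (a point): centre of the flask's mouth, on its axis 115 mm above its underside
- cradle: the parts shaker: fixed round grey base, radius 62 mm, 20 mm high, carrying the red sprung ring on three coil springs. Origin: centre of its underside on the bench, z up. The ring's axis is the z axis through this origin.
- ring_top (a point): centre of the red ring's upper face, 66 mm above the bench when the ring is up; moves with the ring. The ring has 34 mm inner radius, 51 mm outer radius, is 22 mm high. The flask's lower cone drops into it and seats with the flask's underside 18 mm below this point (48 mm above the bench with the ring up).
- ring (a joint): how far the sprung ring is pressed down, m: 0 up, 0.014 at its stop. It starts to move at about 6 N and needs about 15 N at the stop (the weight of the loaded flask, 3 to 4 N, included); it springs up again if let go.
- wrench: steel spanner lying on the bench, 150 mm long, to be left alone. Origin: on its underside near the middle
- wheel: aluminium compressor wheel, 44 mm across, 30 mm high, to be left alone. Origin: centre of its underside
- core: dark turbo core with a bladed wheel on top, 90 mm across, 78 mm high, to be left alone. Origin: centre of its underside
- grease: green grease tin, 60 mm across, 68 mm high, to be left alone. Origin: centre of its underside
- driver: screwdriver lying at the right of the bench, to be left alone. Origin: on its underside near the middle
Things that resemble listed ones, but are neither listed nor needed, are in the scene too. There is more than one size of the scoop; the job needs the middle-sized.

How it is judged:
On the way, in this order (a step that is already met when the one before it is completed fails the run):
1. all six bushes are inside the upright flask (distance between each of bush0, bush1, bush2, bush3, bush4, bush5 and flask_belly below 0.047 m and angle between flask's own z axis and vertical below 0.3 rad), for 0.2 s.
2. the flask sits in the ring and the ring is pressed down to its stop (distance between each of bush0, bush1, bush2, bush3, bush4, bush5 and flask_belly below 0.047 m and value of joint ring above 0.011 m and horizontal distance between flask and cradle below 0.006 m and angle between flask's own z axis and vertical below 0.12 rad and contact force between flask and cradle above 6 N and contact force between the fingers and flask above 3 N), for 0.3 s.
At the end, for the whole second after the job is handed in: All six bushes in the flask; flask upright (0.12 rad), within 6 mm of the ring's axis, at rest, touched by the fingers (3 N) and pushed on the ring (6 N), ring down over 11 of 14 mm; robot not touching the shaker itself; scoop right side up on the bench (0.2 rad) (all of step 2 and contact force between each of the arm, the fingers and cradle below 0.5 N and linear speed of flask below 0.02 m/s and height (world z) of scoop below 0.012 m and angle between scoop's own z axis and vertical below 0.2 rad); the arm keeps its last pose, push and grip.
It fails at once if the wrench is shifted by more than 30 mm (distance of wrench from where it was at the start of the episode above 0.03 m).
It fails at once if the wheel is shifted by more than 30 mm (distance of wheel from where it was at the start of the episode above 0.03 m).
It fails at once if the core is shifted by more than 30 mm (distance of core from where it was at the start of the episode above 0.03 m).
It fails at once if the grease is shifted by more than 30 mm (distance of grease from where it was at the start of the episode above 0.03 m).
It fails at once if the driver is shifted by more than 30 mm (distance of driver from where it was at the start of the episode above 0.03 m).
It also fails if it takes over 72 s, if anything falls off the work surface, if the arm or the gripper's body presses on something with over 40 N, if the wrist force passes 120 N, or if a joint passes its speed limit or range.

## Working session

There is one attempt and no reset: what is moved stays moved. The work goes in short steps, Python scripts to look and compute and a tool call to move; the robot and the scene stay as the last step left them, time stands still between calls to the robot, and variables do not carry over. Pictures are saved under pics/ and viewed, and the job is handed in when it is done.

Besides the shell and the picture viewer there is one more tool, called after "Emit:" in YAML: its name, and indented under it one key for each argument. send_rows: Moves the arm, as the interface text tells. Its arguments: {"type":"object","properties":{"motion":{"type":"array"},"gripper":{"type":"number"},"grip_force":{"type":"number"}},"required":["motion"]}

```bash
mkdir -p pics; ls
python3 - <<'E'
from cell import sensors, read_camera
import cv2,numpy as np
s=sensors.observe()
for k,v in s.items(): print(k,np.round(v,4))
for n in("scene","top"):
    c=read_camera(n); print(n,c["fx"],c["fy"],c["cx"],c["cy"]);print(np.round(c["extrinsics"],4)); print([k for k in c])
    cv2.imwrite(f"pics/{n}0.png",cv2.resize(c["frame"][:,:,::-1],(800,600),interpolation=cv2.INTER_CUBIC))
E
```

```text
pics
time 0.0
qpos [ 1.074   0.3427  1.525  -0.      1.2754 -0.146 ]
qvel [ 0.0018 -0.0016  0.0015 -0.0013 -0.0003  0.0009]
joint_efforts [ 1.20000e-03 -4.31244e+01 -2.44222e+01  7.17000e-02  5.60000e-02
 -2.00000e-04]
tool_pos [0.1802 0.4927 0.2511]
tool_rot [-1.5722e+00  2.0000e-04 -3.5080e-01]
contact_force [-1.4174 -0.3255  0.4788]
torque [ 0.0002  0.0144 -0.0316]
opening 0.0919
scene 382.6167157756004 382.6167157756004 255.16199309256362 188.63109793022954
[[-5.780e-02  9.983e-01 -1.100e-03  2.970e-02]
 [-7.559e-01 -4.300e-02  6.533e-01  3.918e-01]
 [ 6.521e-01  3.860e-02  7.571e-01 -1.597e+00]
 [ 0.000e+00  0.000e+00  0.000e+00  1.000e+00]]
['frame', 'fx', 'fy', 'cx', 'cy', 'extrinsics']
top 376.6204397904321 376.6204397904321 254.96295413255376 190.99072420949565
[[ 0.0591 -0.9982  0.0057 -0.0344]
 [ 0.97    0.0588  0.2361 -0.613 ]
 [-0.236  -0.0084  0.9717 -0.9601]
 [ 0.      0.      0.      1.    ]]
['frame', 'fx', 'fy', 'cx', 'cy', 'extrinsics']
```

View pics/scene0.png

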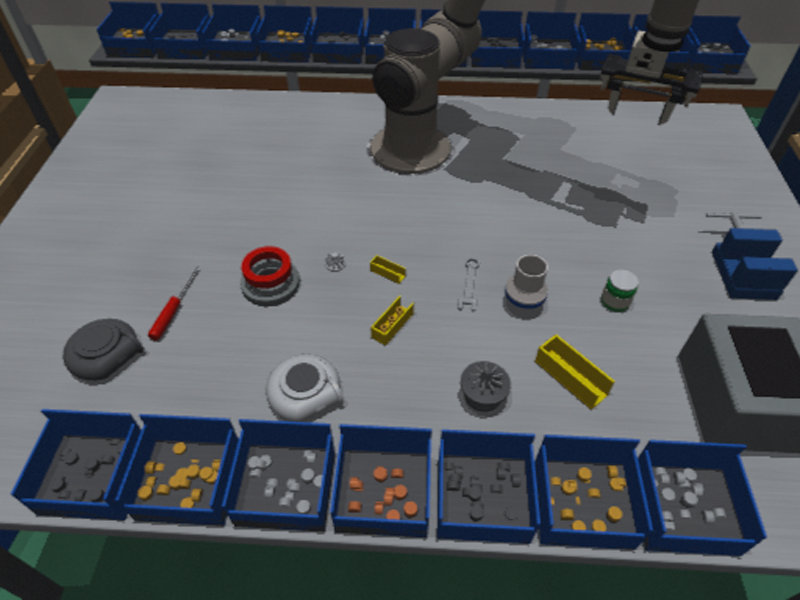

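View pics/top0.png

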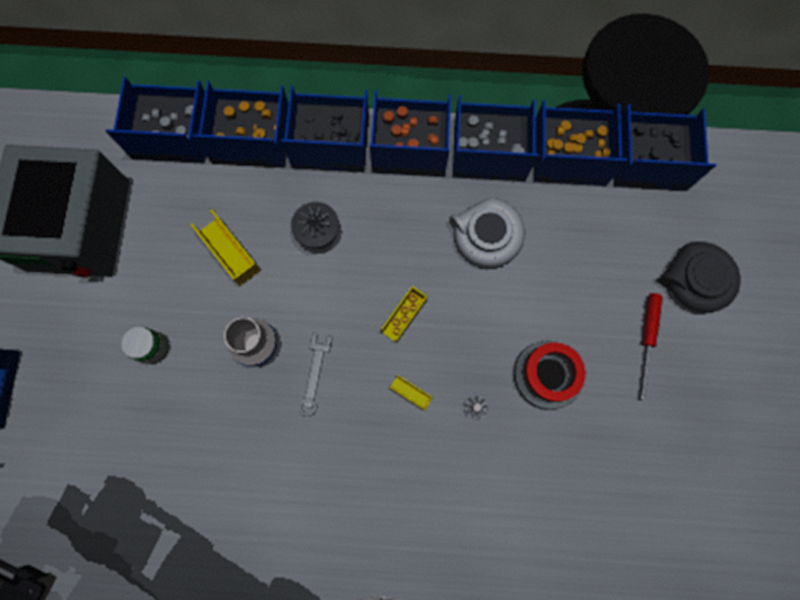

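```bash
cat > h.py <<'E'
from cell import sensors, read_camera
import cv2,numpy as np
def crop(c,u0,v0,w,h,fn,k):
    im=c["frame"][v0:v0+h,u0:u0+w,::-1]
    cv2.imwrite("pics/"+fn,cv2.resize(im,None,fx=k,fy=k,interpolation=cv2.INTER_CUBIC))
def proj(c,p):
    q=c["extrinsics"]@np.r_[p,1]; return np.array([c["cx"]+c["fx"]*q[0]/-q[2], c["cy"]-c["fy"]*q[1]/-q[2]])
def back(c,u,v,z):
    E=c["extrinsics"];R=E[:3,:3];o=-R.T@E[:3,3]
    d=R.T@np.array([(u-c["cx"])/c["fx"],-(v-c["cy"])/c["fy"],-1]);return (o+d*(z-o[2])/d[2])
def st():
    s=sensors.observe();print("t",round(s["time"],2),"p",np.round(s["tool_pos"],4),"r",np.round(s["tool_rot"],3),"F",np.round(s["contact_force"],1),"op",round(s["opening"],4));return s
E
python3 - <<'E'
from h import *
t=read_camera("top");s=read_camera("scene")
np.save("x.npy",0)
crop(t,130,170,160,110,"t1.png",5); crop(t,300,200,100,80,"t2.png",7); crop(s,140,140,160,90,"s1.png",5); crop(s,280,140,140,80,"s2.png",5)
E
```

```text
(no output)
```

View pics/t1.png

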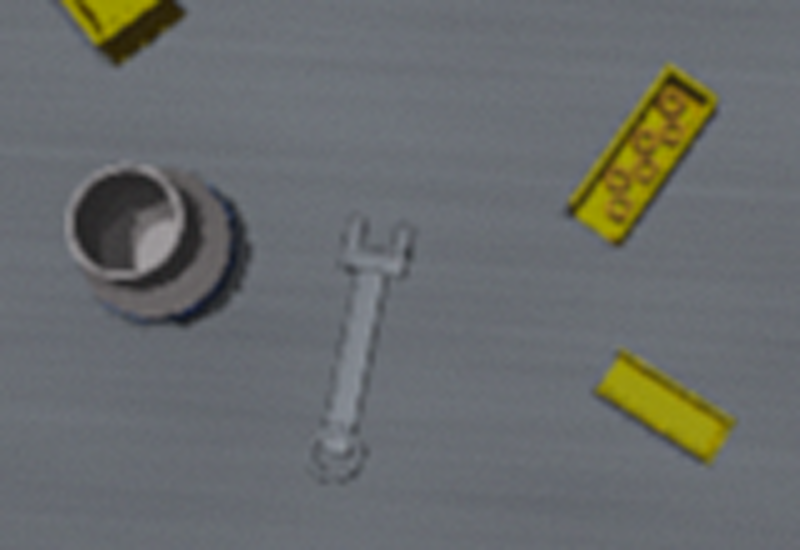

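View pics/t2.png

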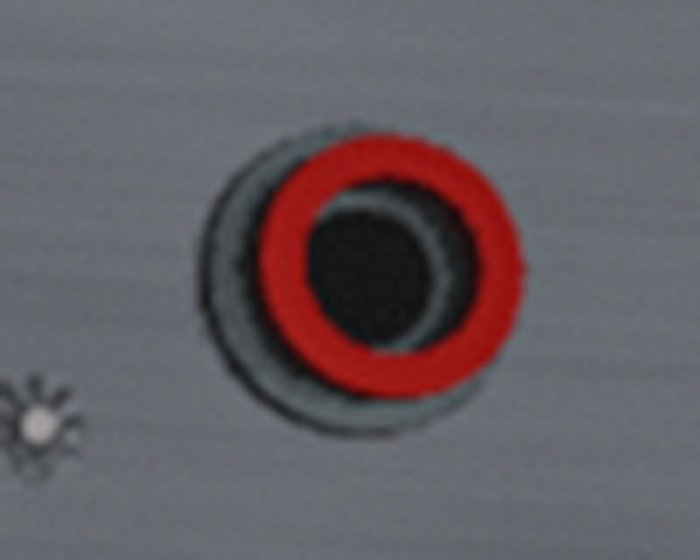

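View pics/s1.png

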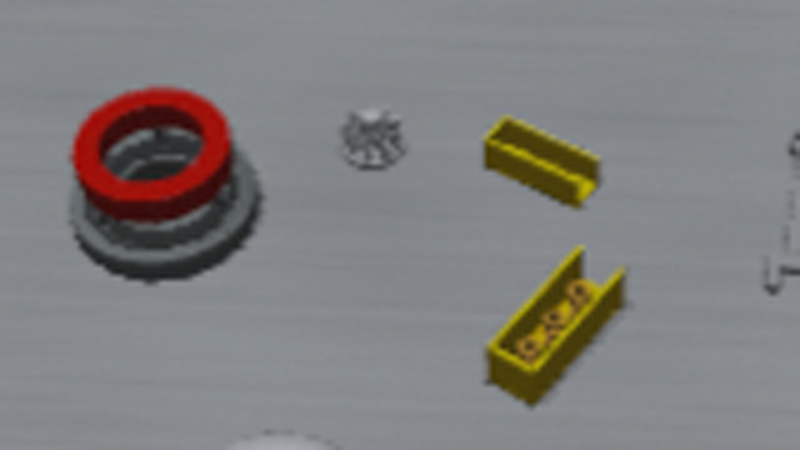

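View pics/s2.png

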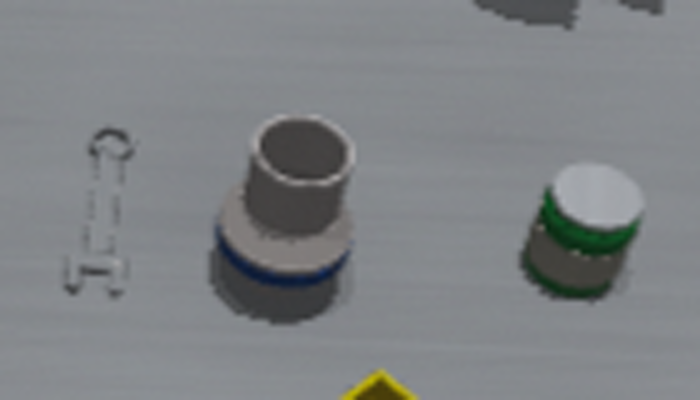

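Run:
```python
from h import *
t=read_camera("top");s=read_camera("scene")
def b(c,x,y,k,u0,v0,z): return np.round(back(c,(x+.5)/k-.5+u0,(y+.5)/k-.5+v0,z)[:3],4)
P=[b(t,x,y,5,130,170,.034) for x,y in[(670,66),(718,98),(572,210),(617,240)]]
for p in P: print("scoop top",p)
P=np.array(P);r=(P[0]+P[1])/2;f=(P[2]+P[3])/2
print("c",(r+f)/2,"len",np.linalg.norm(r-f),"wid",np.linalg.norm(P[0]-P[1]),np.linalg.norm(P[2]-P[3]),"nose ang",np.degrees(np.arctan2(*(f-r)[1::-1])))
P=[b(s,x,y,5,140,140,.034) for x,y in[(487,350),(537,376),(582,248),(624,270)]]
for p in P: print("scoop scene",p)
P=np.array(P);r=(P[0]+P[1])/2;f=(P[2]+P[3])/2
print("c",(r+f)/2,"len",np.linalg.norm(r-f),"nose ang",np.degrees(np.arctan2(*(f-r)[1::-1])))
print("flask t",b(t,126,222,5,130,170,.115),"s",b(s,303,150,5,280,140,.115))
print("ring t",b(t,393,266,7,300,200,.066),"s",b(s,152.5,145,5,140,140,.066))
print("wrench ends",b(t,380,235,5,130,170,.005),b(t,335,457,5,130,170,.005))
print("small scoop",b(t,665,405,5,130,170,.02),"wheel",b(t,37,425,7,300,200,.03))
print("grease",back(t,138/800*512,344/600*384,.068),"core",back(t,316/800*512,222/600*384,.07),"big",back(t,228/800*512,248/600*384,.05))
st()
```

```text
scoop top [ 0.6492 -0.0206  0.034 ]
scoop top [ 0.6319 -0.049   0.034 ]
scoop top [0.5621 0.0299 0.034 ]
scoop top [0.5465 0.0036 0.034 ]
c [ 0.597425 -0.009025  0.034   ] len 0.10048116738971531 wid 0.03325432302723962 0.03057858727933653 nose ang 149.13403442863202
scoop scene [ 0.6345 -0.0481  0.034 ]
scoop scene [ 0.6524 -0.0165  0.034 ]
scoop scene [0.5499 0.0047 0.034 ]
scoop scene [0.5666 0.0321 0.034 ]
c [ 0.60085 -0.00695  0.034  ] len 0.09914398620188715 nose ang 149.24437460050018
flask t [0.527  0.2572 0.115 ] s [0.527  0.2583 0.115 ]
ring t [ 0.5035 -0.2756  0.066 ] s [ 0.506  -0.2738  0.066 ]
wrench ends [0.5462 0.1404 0.005 ] [0.4191 0.1543 0.005 ]
small scoop [ 0.4577 -0.0285  0.02  ] wheel [ 0.4375 -0.1454  0.03  ]
grease [0.50709014 0.44696844 0.068     ] core [0.74848235 0.16034128 0.07      ] big [0.69568025 0.31981492 0.05      ]
t 0.3 p [0.1804 0.493  0.2515] r [-1.571  0.    -0.351] F [ 0.4 -0.9  0.4] op 0.092
```

Emit:
send_rows:
  motion:
    - [[0.045,0,-0.025,1.5],[0.09,0,-0.05,3],[0.13,0,-0.073,4.5],[0.17,0,-0.095,6],[0.21,0,-0.117,7.5],[0.25,0,-0.14,9],[0.29,0,-0.162,10.7],[0.33,0,-0.184,10.7]]
  gripper: 1

```text
time: 1.1
tool_pos: [0.428, 0.2051, 0.2517]
tool_rot: [-1.571, -0.0, -0.539]
contact_force: [1.0, 0.2, -0.3]
opening: 0.0913
```

```bash
cat >> h.py <<'E'
def shift(px,py,pz,yawdeg):
    s=st();psi=s["tool_rot"][2];d=np.array([px,py,pz])-s["tool_pos"]
    # measured R
    from scipy.spatial.transform import Rotation as Ro
    R=Ro.from_euler("xyz",s["tool_rot"]).as_matrix();print("shift",np.round(R.T@d,4),"twist",np.round((np.degrees(psi)-yawdeg+180)%360-180,2))
E
python3 -c "
from h import *
shift(.623,-.022,.13,-30.8)"
```

```text
t 1.1 p [0.428  0.2051 0.2517] r [-1.571 -0.    -0.539] F [ 1.   0.2 -0.3] op 0.0913
shift [ 0.2839  0.1218 -0.0949] twist -0.05
```

Emit:
send_rows:
  motion:
    - [[0.04,0.017,-0.013,0],[0.08,0.034,-0.027,0],[0.12,0.051,-0.04,0],[0.16,0.07,-0.054,0],[0.2,0.086,-0.067,0],[0.24,0.103,-0.08,0],[0.284,0.122,-0.095,0],[0.284,0.122,-0.095,0]]

```text
time: 1.9
tool_pos: [0.6244, -0.0267, 0.1259]
tool_rot: [-1.573, 0.002, -0.543]
contact_force: [-0.4, 0.3, -0.6]
opening: 0.0922
```

```bash
python3 -c "
from h import *
shift(.623,-.022,.031,-30.8)
s=read_camera('scene');t=read_camera('top')
crop(s,160,110,160,120,'s3.png',5);crop(t,200,150,120,90,'t3.png',6)
"
```

```text
t 1.9 p [ 0.6244 -0.0267  0.1259] r [-1.573  0.002 -0.543] F [-0.4  0.3 -0.6] op 0.0922
shift [-0.0034  0.0949  0.0035] twist -0.31
```

View pics/s3.png

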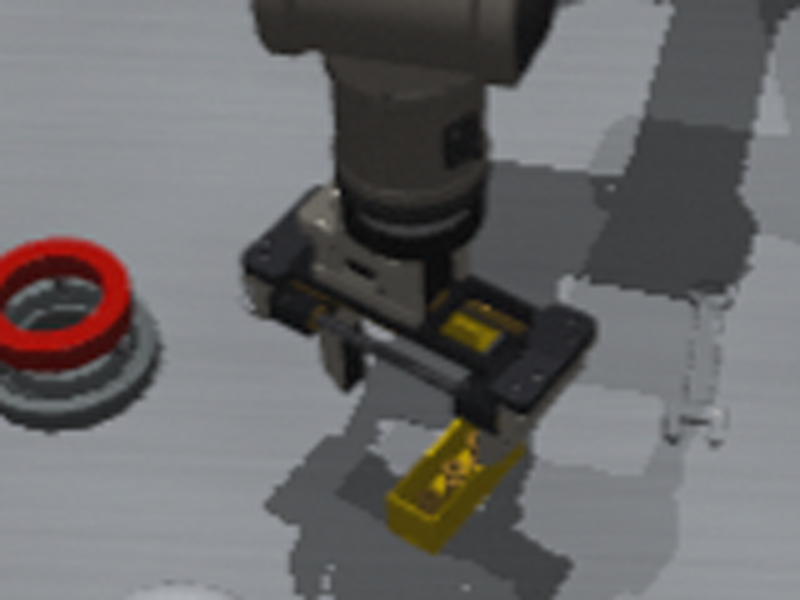

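View pics/t3.png

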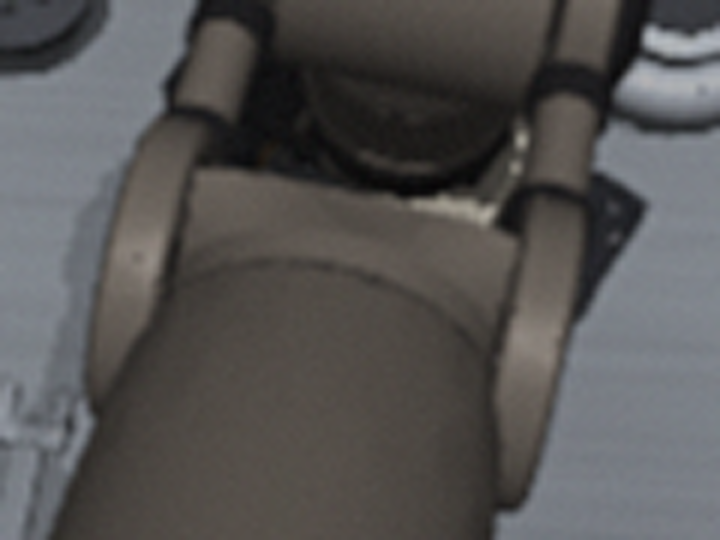

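Emit:
send_rows:
  motion:
    - [[-0.003,0.015,0.003,0],[-0.003,0.035,0.003,0],[-0.003,0.055,0.003,0],[-0.003,0.07,0.003,0],[-0.003,0.083,0.003,0],[-0.003,0.092,0.003,0],[-0.003,0.096,0.003,0],[-0.003,0.096,0.003,0]]

```text
time: 2.8
tool_pos: [0.6215, -0.0187, 0.0323]
tool_rot: [-1.572, 0.002, -0.54]
contact_force: [-0.4, -0.5, 0.6]
opening: 0.092
```

```bash
python3 -c "
from h import *
shift(.623,-.022,.031,-30.8)
"
```

```text
t 2.8 p [ 0.6215 -0.0187  0.0323] r [-1.572  0.002 -0.54 ] F [-0.4 -0.5  0.6] op 0.092
shift [ 0.003   0.0013 -0.0021] twist -0.16
```

Emit:
send_rows:
  motion:
    - [[0.003,0.001,-0.002,0],[0.003,0.001,-0.002,0],[0.003,0.001,-0.002,0],[0.003,0.001,-0.002,0],[0.003,0.001,-0.002,0],[0.003,0.001,-0.002,0],[0.003,0.001,-0.002,0],[0.003,0.001,-0.002,0]]
  gripper: 0
  grip_force: 20

```text
time: 3.6
tool_pos: [0.623, -0.0219, 0.0313]
tool_rot: [-1.572, 0.002, -0.54]
contact_force: [0.2, -0.4, -0.5]
opening: 0.0358
```

Emit:
send_rows:
  motion:
    - [[0,0,0,0],[0,0,0,0],[0,0,0,0],[0,-0.003,0,0],[0,-0.006,0,0],[0,-0.01,0,0],[0,-0.015,0,0],[0,-0.02,0,0]]
  grip_force: 60

```text
time: 4.4
tool_pos: [0.6231, -0.0219, 0.0518]
tool_rot: [-1.572, 0.002, -0.54]
contact_force: [-0.3, -0.3, -1.0]
opening: 0.0358
```

```bash
python3 -c "
from h import *
st()
s=read_camera('scene')
crop(s,180,120,120,90,'s4.png',6)
"
```

```text
t 4.4 p [ 0.6231 -0.0219  0.0518] r [-1.572  0.002 -0.54 ] F [-0.3 -0.3 -1. ] op 0.0358
```

View pics/s4.png

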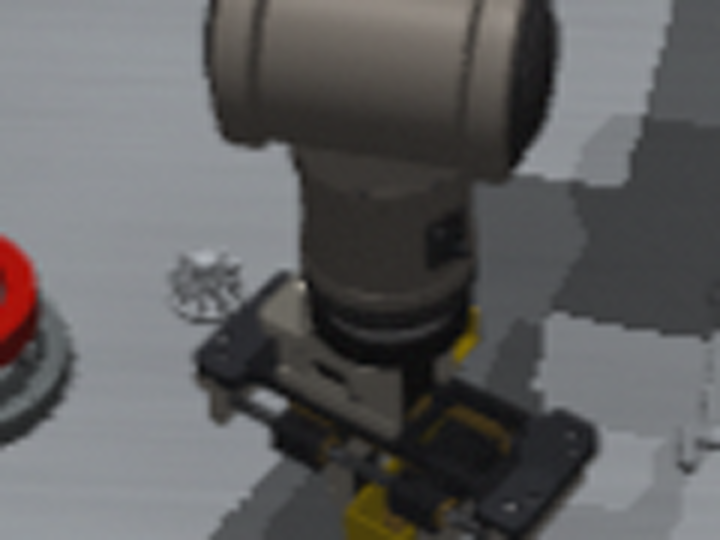

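Emit:
send_rows:
  motion:
    - [[0,-0.01,0,0],[0,-0.025,0,0],[0,-0.045,0,0],[0,-0.065,0,0],[0,-0.085,0,0],[0,-0.105,0,0],[0,-0.118,0,0],[0,-0.125,0,0]]

```text
time: 5.25
tool_pos: [0.6242, -0.0221, 0.1799]
tool_rot: [-1.57, -0.002, -0.54]
contact_force: [-0.5, -0.3, -1.2]
opening: 0.0354
```

```bash
python3 -c "
from h import *
st()
s=read_camera('scene');t=read_camera('top')
crop(s,180,90,120,90,'s5.png',6);crop(t,200,120,120,90,'t5.png',6)
"
```

```text
t 5.25 p [ 0.6242 -0.0221  0.1799] r [-1.57  -0.002 -0.54 ] F [-0.5 -0.3 -1.2] op 0.0354
```

View pics/s5.png

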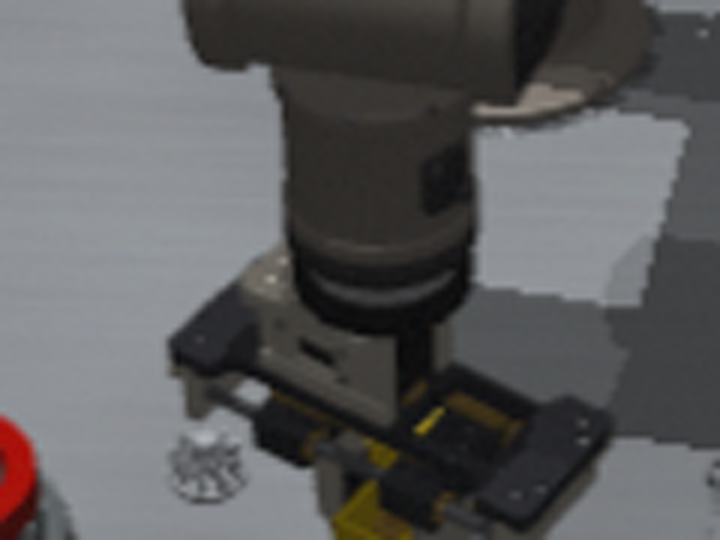

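View pics/t5.png

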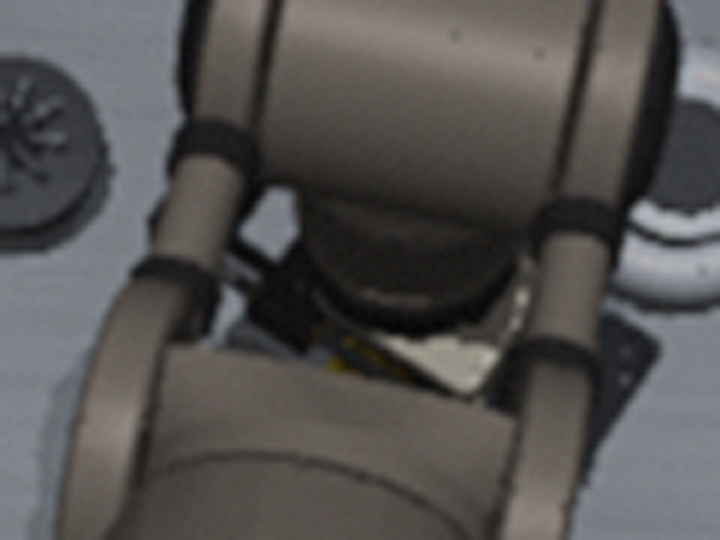

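```bash
python3 -c "
from h import *
s=st();print(np.round(s['qpos'],3))
"
```

```text
t 5.35 p [ 0.6241 -0.0221  0.1789] r [-1.57e+00 -1.00e-03 -5.40e-01] F [-0.5  0.3 -0.8] op 0.0356
[-0.158  0.583  1.337  0.     1.221 -1.189]
```

```bash
python3 -c "
from h import *
shift(.467,.155,.22,-120)
"
```

```text
t 5.35 p [ 0.6241 -0.0221  0.1789] r [-1.57e+00 -1.00e-03 -5.40e-01] F [-0.5  0.3 -0.8] op 0.0356
shift [-0.2258 -0.0412  0.0711] twist 89.04
```

Emit:
send_rows:
  motion:
    - [[-0.003,-0.003,0.001,2],[-0.01,-0.008,0.003,6],[-0.02,-0.014,0.006,11],[-0.035,-0.02,0.011,17],[-0.05,-0.026,0.016,23],[-0.067,-0.032,0.021,29],[-0.085,-0.038,0.027,35],[-0.103,-0.041,0.032,41]]

```text
time: 6.15
tool_pos: [0.5514, 0.0589, 0.2192]
tool_rot: [-1.571, 0.0, -1.26]
contact_force: [-0.1, 0.7, -1.4]
opening: 0.0358
```

```bash
python3 -c "
from h import *
shift(.467,.155,.22,-120)
"
```

```text
t 6.15 p [0.5514 0.0589 0.2192] r [-1.571  0.    -1.26 ] F [-0.1  0.7 -1.4] op 0.0358
shift [-0.1173 -0.0008 -0.051 ] twist 47.79
```

Emit:
send_rows:
  motion:
    - [[-0.018,0,-0.008,7],[-0.036,0,-0.016,14],[-0.054,0,-0.024,21],[-0.072,0,-0.032,28],[-0.089,0,-0.039,35],[-0.103,0,-0.045,41],[-0.113,0,-0.049,46],[-0.117,0,-0.051,47.8]]

```text
time: 6.95
tool_pos: [0.4658, 0.1554, 0.2183]
tool_rot: [-1.573, -0.002, -2.096]
contact_force: [0.3, -0.4, -1.8]
opening: 0.0354
```

```bash
python3 -c "
from h import *
shift(.467,.155,.22,-120)
s=read_camera('scene');t=read_camera('top')
crop(s,240,80,160,120,'s6.png',5);crop(t,120,120,160,120,'t6.png',5)
"
```

```text
t 6.95 p [0.4658 0.1554 0.2183] r [-1.573e+00 -2.000e-03 -2.096e+00] F [ 0.3 -0.4 -1.8] op 0.0354
shift [-0.0003 -0.0017  0.0012] twist -0.12
```

View pics/s6.png

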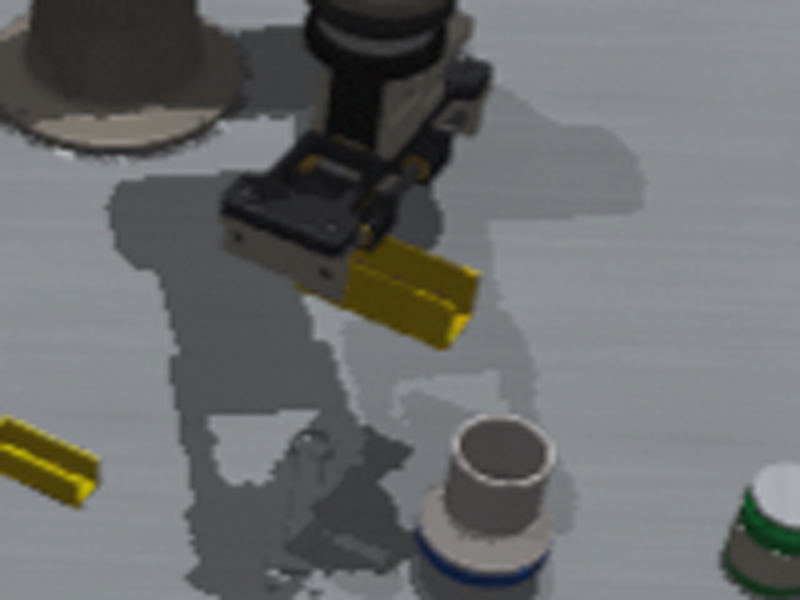

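View pics/t6.png

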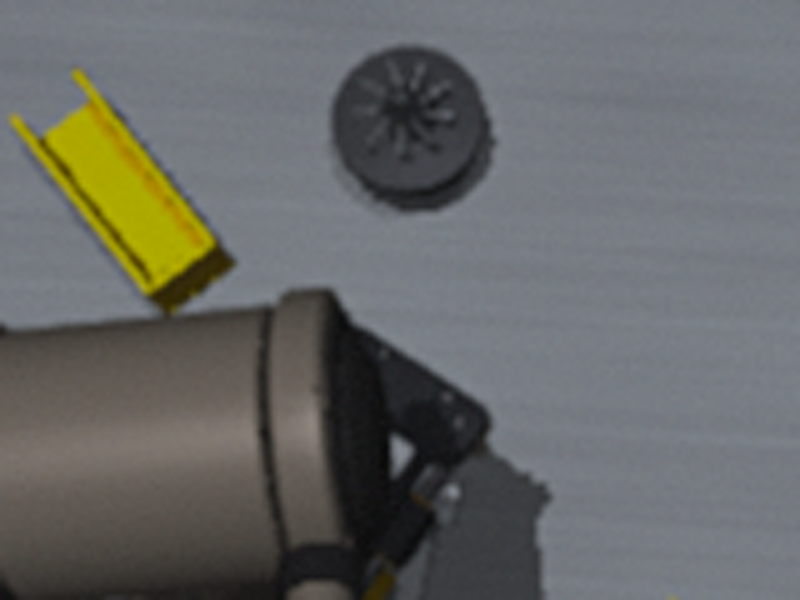

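```bash
cat >> h.py <<'E'
def scoop_pts(tcp,nose_deg,tilt_deg,g=0.0285,hz=0.0253):
    a=np.radians(nose_deg);th=np.radians(tilt_deg)
    n=np.array([np.cos(a),np.sin(a),0]);w=np.array([-np.sin(a),np.cos(a),0]);up=np.array([0,0,1.])
    n2=np.cos(th)*n-np.sin(th)*up;u2=np.sin(th)*n+np.cos(th)*up
    P=np.array(tcp)-[0,0,.006]
    f=lambda x,y,z:P+n2*(x+g)+w*y+u2*(z-hz)
    return {"FLb":f(.05,.018,0),"FRb":f(.05,-.018,0),"FLt":f(.05,.018,.034),"FRt":f(.05,-.018,.034),"lip":f(.05,0,.003)}
E
python3 -c "
from h import *
s=st();c=read_camera('scene')
for tl in(0,5,10):
  print(tl,{k:np.round((proj(c,v)-[240,80]+.5)*5).tolist() for k,v in scoop_pts(s['tool_pos'],60,tl).items()})
"
```

```text
t 7.05 p [0.4661 0.1551 0.2184] r [-1.573e+00 -1.000e-03 -2.094e+00] F [-0.2 -0.1 -1.8] op 0.0356
0 {'FLb': [474.0, 318.0], 'FRb': [447.0, 354.0], 'FLt': [483.0, 275.0], 'FRt': [455.0, 310.0], 'lip': [461.0, 332.0]}
5 {'FLb': [468.0, 325.0], 'FRb': [441.0, 361.0], 'FLt': [482.0, 284.0], 'FRt': [454.0, 319.0], 'lip': [456.0, 339.0]}
10 {'FLb': [462.0, 332.0], 'FRb': [435.0, 367.0], 'FLt': [480.0, 293.0], 'FRt': [452.0, 328.0], 'lip': [450.0, 346.0]}
```

```bash
python3 -c "
from h import *
shift(.4838,.1828,.152,-120)
"
```

```text
t 7.1 p [0.4666 0.1548 0.2185] r [-1.572e+00 -1.000e-03 -2.093e+00] F [ 0.6 -0.6 -1.5] op 0.0357
shift [-0.033   0.0665  0.001 ] twist 0.07
```

Emit:
send_rows:
  motion:
    - [[-0.005,0,0,0],[-0.014,0.003,0.0,0],[-0.024,0.01,0.001,0],[-0.031,0.022,0.001,0],[-0.033,0.037,0.001,0],[-0.033,0.052,0.001,0],[-0.033,0.062,0.001,0],[-0.033,0.066,0.001,0]]

```text
time: 7.9
tool_pos: [0.4832, 0.1829, 0.1508]
tool_rot: [-1.574, -0.003, -2.093]
contact_force: [0.5, 0.3, -1.6]
opening: 0.0357
```

```bash
python3 -c "
from h import *
shift(.4838,.1828,.152,-120)
s=read_camera('scene')
crop(s,280,100,120,90,'s7.png',6)
"
```

```text
t 7.9 p [0.4832 0.1829 0.1508] r [-1.574 -0.003 -2.093] F [ 0.5  0.3 -1.6] op 0.0357
shift [-0.0002 -0.0012  0.0006] twist 0.09
```

View pics/s7.png

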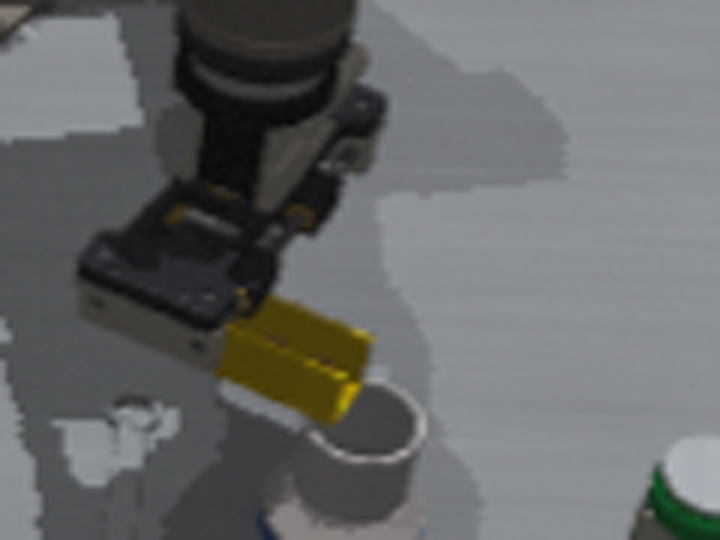

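Emit:
send_rows:
  motion:
    - [[0,0,0,0],[0,0,0,0],[0,0,0,0]]
  grip_force: 10

```text
time: 8.25
tool_pos: [0.4836, 0.1829, 0.1514]
tool_rot: [-1.573, -0.002, -2.093]
contact_force: [1.0, -1.0, -1.8]
opening: 0.0358
```

```bash
python3 -c "
from h import *
st()
s=read_camera('scene')
crop(s,280,100,120,90,'s8.png',6)
"
```

```text
t 8.25 p [0.4836 0.1829 0.1514] r [-1.573e+00 -2.000e-03 -2.093e+00] F [ 1.  -1.  -1.8] op 0.0358
```

View pics/s8.png

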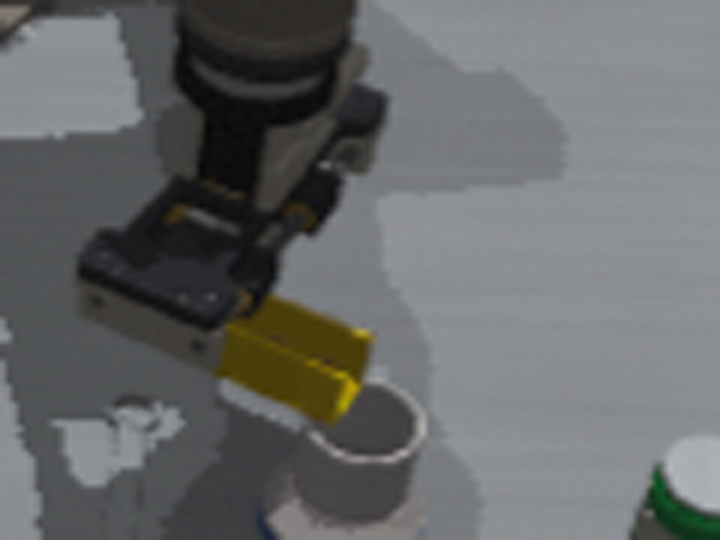

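No tilt at 10 N. Go to 3 N.

Emit:
send_rows:
  motion:
    - [[0,0,0,0],[0,0,0,0],[0,0,0,0]]
  grip_force: 3

```text
time: 8.6
tool_pos: [0.4837, 0.1829, 0.1517]
tool_rot: [-1.573, -0.002, -2.093]
contact_force: [0.3, -0.3, -0.5]
opening: 0.0361
```

```bash
python3 -c "
from h import *
st()
s=read_camera('scene')
crop(s,280,100,120,90,'s9.png',6)
"
```

```text
t 8.6 p [0.4837 0.1829 0.1517] r [-1.573e+00 -2.000e-03 -2.093e+00] F [ 0.3 -0.3 -0.5] op 0.0361
```

View pics/s9.png

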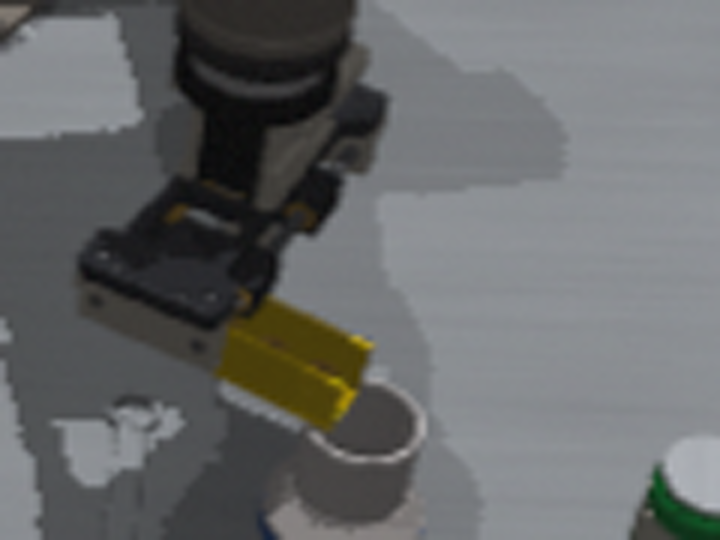

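Emit:
send_rows:
  motion:
    - [[-0.001,-0.002,0,0],[-0.003,-0.004,0,0],[-0.005,-0.006,0,0],[-0.007,-0.008,0,0],[-0.009,-0.01,0,0],[-0.011,-0.0115,0,0],[-0.013,-0.013,0,0],[-0.013,-0.013,0,0]]

```text
time: 9.45
tool_pos: [0.4905, 0.1945, 0.1649]
tool_rot: [-1.573, -0.001, -2.093]
contact_force: [0.3, -0.3, -1.3]
opening: 0.036
```

```bash
python3 -c "
from h import *
st()
s=read_camera('scene')
crop(s,280,100,120,90,'s10.png',6)
"
```

```text
t 9.45 p [0.4905 0.1945 0.1649] r [-1.573e+00 -1.000e-03 -2.093e+00] F [ 0.3 -0.3 -1.3] op 0.036
```

View pics/s10.png

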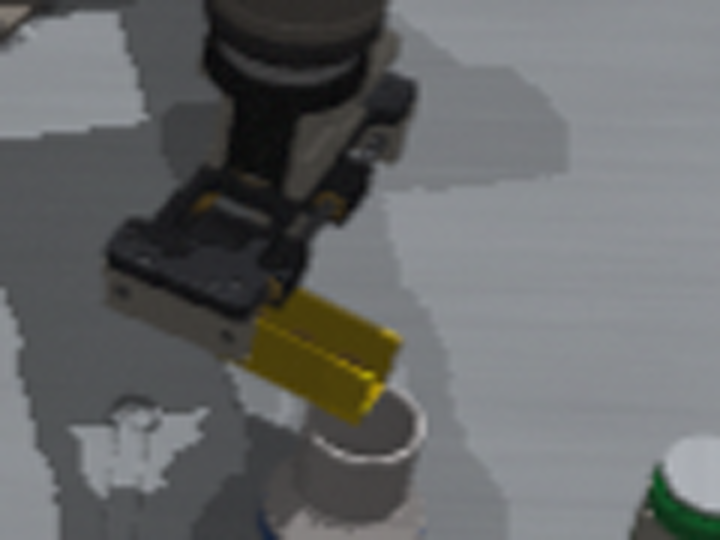

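```bash
python3 -c "
from h import *
s=st();c=read_camera('scene')
for tl in(0,5,10,15,20):
  print(tl,{k:np.round((proj(c,v)-[280,100]+.5)*6).tolist() for k,v in scoop_pts(s['tool_pos'],60,tl).items()})
crop(c,280,100,120,90,'s11.png',6)
"
```

```text
t 9.5 p [0.4903 0.1943 0.1647] r [-1.573e+00 -2.000e-03 -2.093e+00] F [-0.3  0.5 -1.7] op 0.0361
0 {'FLb': [394.0, 378.0], 'FRb': [364.0, 421.0], 'FLt': [407.0, 329.0], 'FRt': [375.0, 372.0], 'lip': [380.0, 395.0]}
5 {'FLb': [387.0, 385.0], 'FRb': [357.0, 429.0], 'FLt': [405.0, 339.0], 'FRt': [374.0, 383.0], 'lip': [374.0, 403.0]}
10 {'FLb': [380.0, 392.0], 'FRb': [349.0, 435.0], 'FLt': [402.0, 349.0], 'FRt': [371.0, 393.0], 'lip': [366.0, 409.0]}
15 {'FLb': [371.0, 397.0], 'FRb': [340.0, 441.0], 'FLt': [398.0, 358.0], 'FRt': [367.0, 402.0], 'lip': [358.0, 415.0]}
20 {'FLb': [361.0, 402.0], 'FRb': [331.0, 445.0], 'FLt': [393.0, 367.0], 'FRt': [363.0, 410.0], 'lip': [349.0, 421.0]}
```

View pics/s11.png

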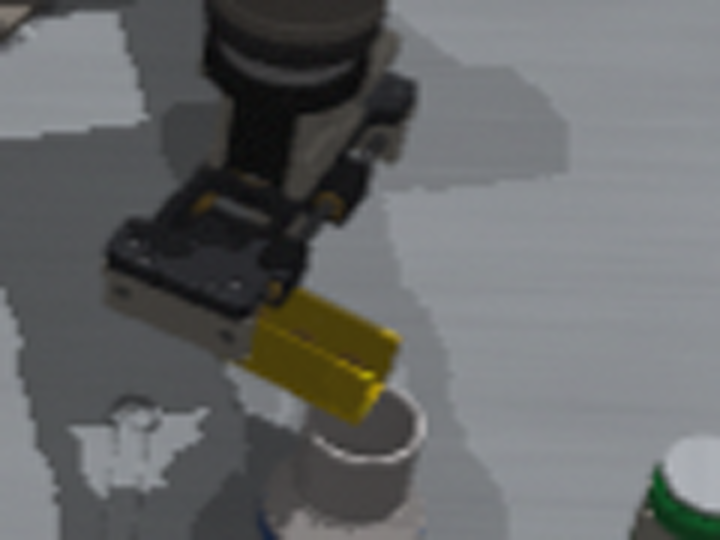

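Emit:
send_rows:
  motion:
    - [[0,0,0,0],[0,0,0,0]]
  gripper: 0.385
  grip_force: 3

```text
time: 9.75
tool_pos: [0.4901, 0.1941, 0.1645]
tool_rot: [-1.573, -0.002, -2.093]
contact_force: [-0.4, 0.2, -0.8]
opening: 0.0357
```

```bash
python3 -c "
from h import *
st();c=read_camera('scene');crop(c,280,100,120,90,'s12.png',6)
"
```

```text
t 9.75 p [0.4901 0.1941 0.1645] r [-1.573e+00 -2.000e-03 -2.093e+00] F [-0.4  0.2 -0.8] op 0.0357
```

View pics/s12.png

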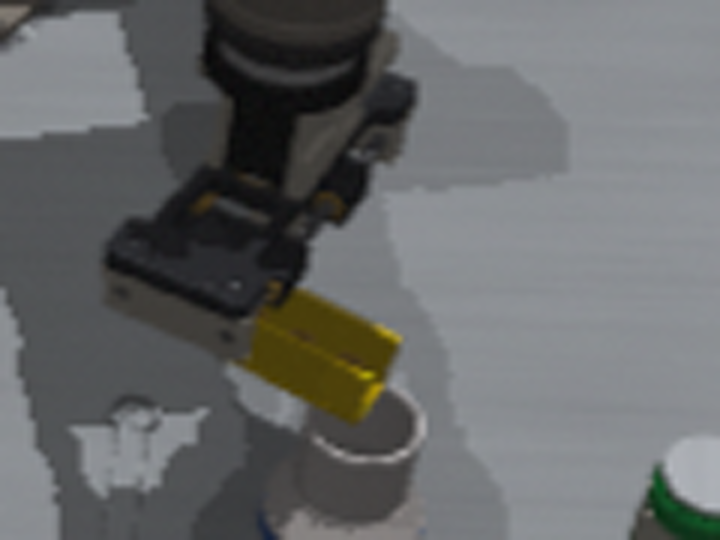

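Emit:
send_rows:
  motion:
    - [[0,0,0,0],[0,0,0,0]]
  gripper: 0.39

```text
time: 10.0
tool_pos: [0.4901, 0.1941, 0.1645]
tool_rot: [-1.573, -0.002, -2.093]
contact_force: [-0.2, -0.2, -1.7]
opening: 0.0358
```

```bash
python3 -c "
from h import *
st();c=read_camera('scene');crop(c,280,100,120,90,'s13.png',6)
"
```

```text
t 10.0 p [0.4901 0.1941 0.1645] r [-1.573e+00 -2.000e-03 -2.093e+00] F [-0.2 -0.2 -1.7] op 0.0358
```

View pics/s13.png

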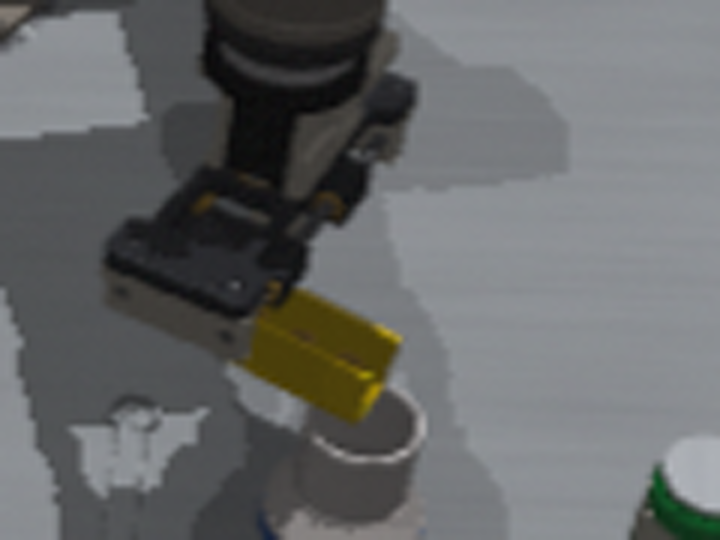

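Emit:
send_rows:
  motion:
    - [[0,0,0,0],[0,0,0,0]]
  gripper: 0.392

```text
time: 10.25
tool_pos: [0.4902, 0.1941, 0.1646]
tool_rot: [-1.573, -0.002, -2.093]
contact_force: [0.9, -0.5, 0.6]
opening: 0.0364
```

```bash
python3 -c "
from h import *
st();c=read_camera('scene');crop(c,280,100,120,90,'s14.png',6)
"
```

```text
t 10.25 p [0.4902 0.1941 0.1646] r [-1.573e+00 -2.000e-03 -2.093e+00] F [ 0.9 -0.5  0.6] op 0.0364
```

View pics/s14.png

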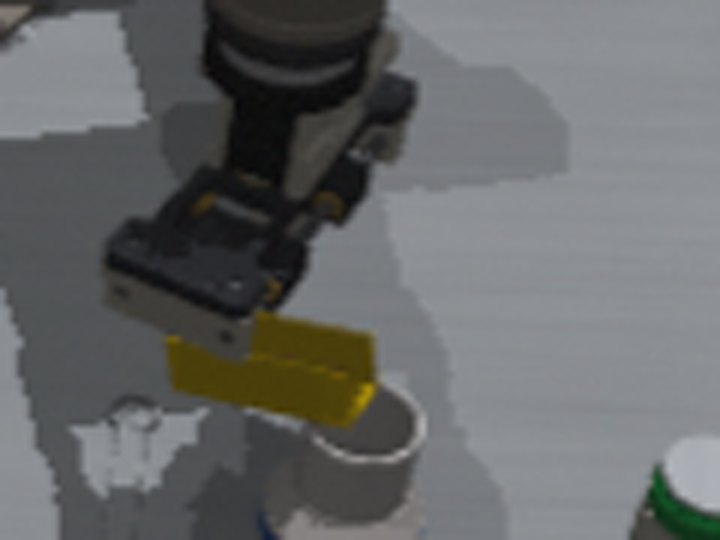

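Emit:
send_rows:
  motion:
    - [[0,0,0,0],[0,0,0,0]]
  gripper: 0
  grip_force: 60

```text
time: 10.5
tool_pos: [0.4904, 0.1942, 0.1649]
tool_rot: [-1.572, -0.001, -2.093]
contact_force: [0.6, 0.1, -0.2]
opening: 0.0245
```

```bash
python3 -c "
from h import *
st();c=read_camera('scene');crop(c,280,100,120,90,'s15.png',6)
"
```

```text
t 10.5 p [0.4904 0.1942 0.1649] r [-1.572e+00 -1.000e-03 -2.093e+00] F [ 0.6  0.1 -0.2] op 0.0245
```

View pics/s15.png

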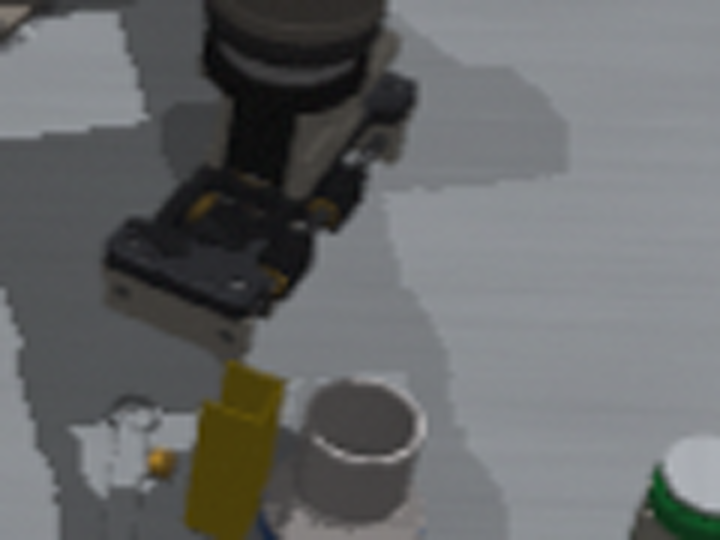

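Emit:
send_rows:
  motion:
    - [[0,-0.01,0,0],[0,-0.025,0,0],[0.01,-0.04,0,0],[0.02,-0.06,0,0],[0.03,-0.08,0,0],[0.04,-0.09,0,0]]
  gripper: 0.4
  grip_force: 30

```text
time: 11.15
tool_pos: [0.4707, 0.1589, 0.2574]
tool_rot: [-1.57, 0.001, -2.093]
contact_force: [-0.9, -0.0, -0.5]
opening: 0.0366
```

```bash
python3 -c "
from h import *
st();c=read_camera('scene');crop(c,240,100,160,120,'s16.png',5);c=read_camera('top');crop(c,100,130,200,150,'t16.png',4)
"
```

```text
t 11.15 p [0.4707 0.1589 0.2574] r [-1.570e+00  1.000e-03 -2.093e+00] F [-0.9 -0.  -0.5] op 0.0366
```

View pics/s16.png

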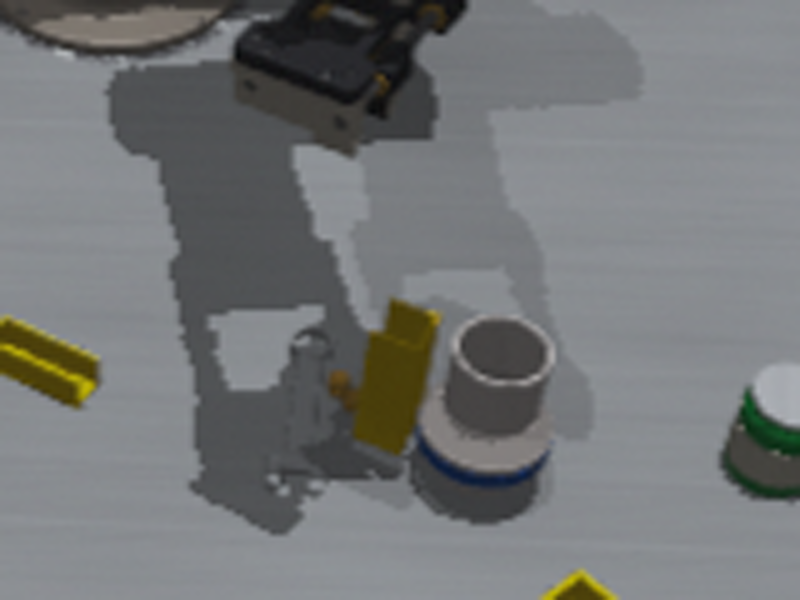

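View pics/t16.png

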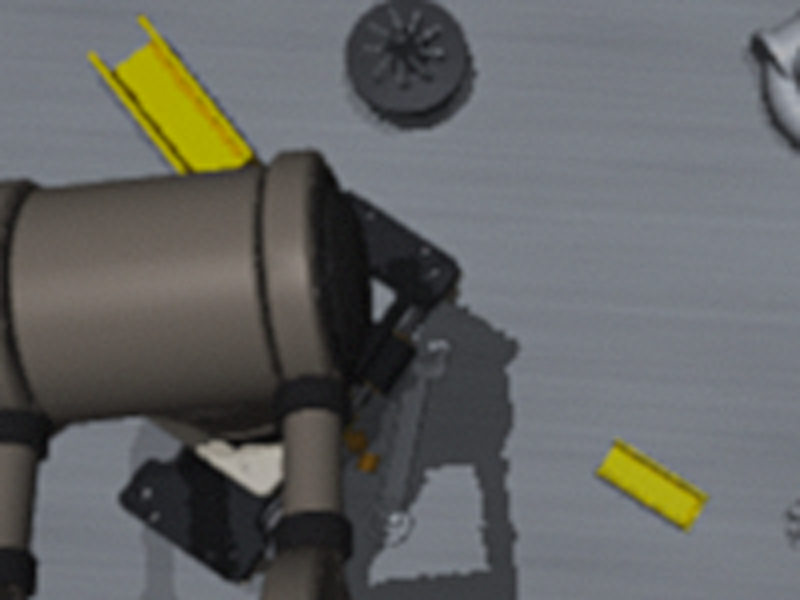

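```bash
python3 -c "
from h import *
c=read_camera('scene');f=c['frame'];c['frame']=np.clip(f.astype(float)*1.7,0,255).astype(np.uint8);crop(c,290,145,70,52,'s17.png',11)
st()
"
```

```text
t 11.3 p [0.4705 0.159  0.2556] r [-1.571 -0.    -2.094] F [ 0.2 -0.2 -0.4] op 0.0367
```

View pics/s17.png

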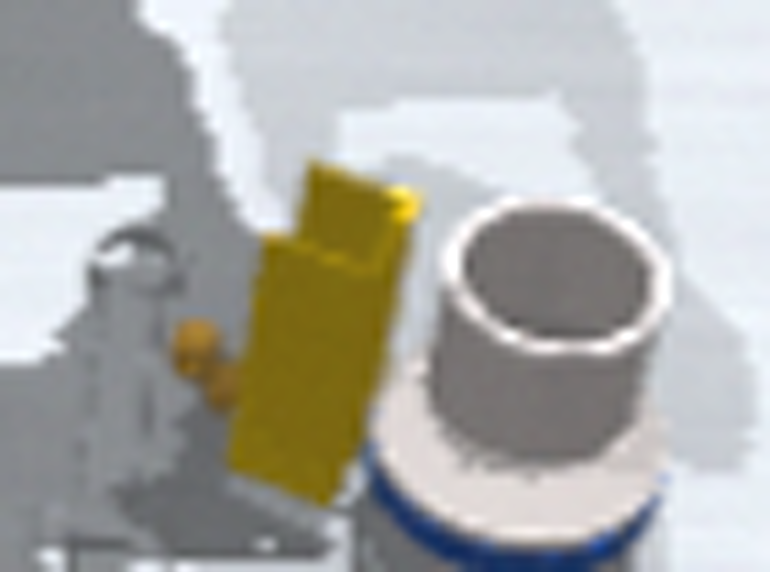

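Emit:
send_rows:
  motion:
    - [[0.03,0,0.02,0],[0.07,-0.0,0.04,0],[0.11,-0.0,0.06,0],[0.15,-0.0,0.08,0],[0.18,-0.0,0.1,0]]

```text
time: 11.8
tool_pos: [0.4663, -0.0486, 0.2546]
tool_rot: [-1.573, -0.001, -2.095]
contact_force: [0.2, 1.0, 0.2]
opening: 0.0367
```

```bash
python3 -c "
from h import *
st();
c=read_camera('top');f=c['frame'];c['frame']=np.clip(f.astype(float)*1.5,0,255).astype(np.uint8);crop(c,130,190,100,75,'t18.png',8)
c=read_camera('scene')
def b(c,x,y,k,u0,v0,z): return np.round(back(c,(x+.5)/k-.5+u0,(y+.5)/k-.5+v0,z)[:3],4)
for p in [(262,238),(383,268),(310,162),(420,205)]: print(b(c,*p,11,290,145,.1))
for p in [(232,468),(335,503)]: print('bot',b(c,*p,11,290,145,.0))
for p in [(200,345),(222,380)]: print('bush',b(c,*p,11,290,145,.008))
"
```

```text
t 11.8 p [ 0.4663 -0.0486  0.2546] r [-1.573e+00 -1.000e-03 -2.095e+00] F [0.2 1.  0.2] op 0.0367
[0.5024 0.1802 0.1   ]
[0.5122 0.2136 0.1   ]
[0.4712 0.1952 0.1   ]
[0.4868 0.2255 0.1   ]
bot [0.5012 0.1827 0.    ]
bot [0.5134 0.2128 0.    ]
bush [0.4589 0.1736 0.008 ]
bush [0.473  0.1798 0.008 ]
```

View pics/t18.png

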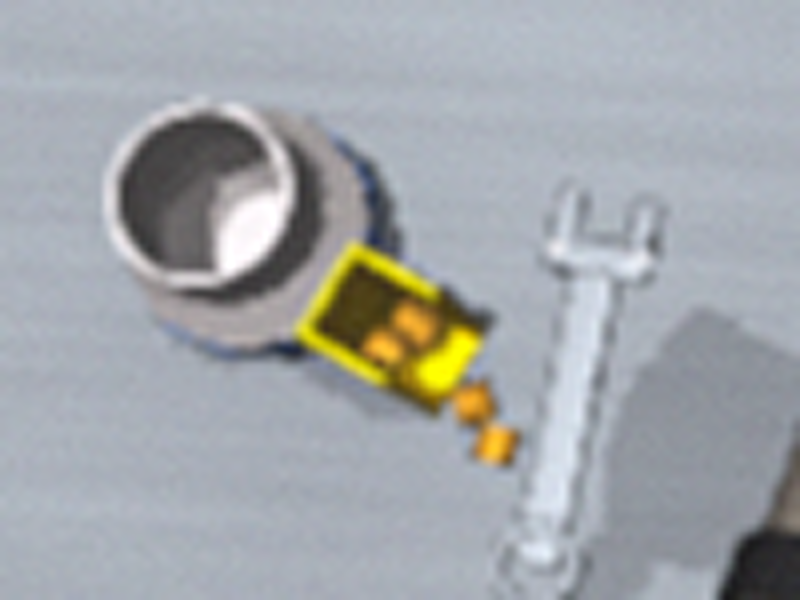

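```bash
python3 -c "
from h import *
shift(.493,.203,.15,-115.5)
"
```

```text
t 11.9 p [ 0.4671 -0.0503  0.2545] r [-1.572e+00 -2.000e-03 -2.099e+00] F [-0.5  1.7  0.4] op 0.0363
shift [-0.2321  0.1042 -0.1051] twist -4.75
```

Emit:
send_rows:
  motion:
    - [[-0.03,0,-0.014,-1],[-0.07,0,-0.032,-2],[-0.11,0,-0.05,-3],[-0.15,0,-0.068,-4],[-0.19,0.01,-0.086,-4.8],[-0.22,0.03,-0.1,-4.8],[-0.232,0.06,-0.105,-4.8],[-0.232,0.09,-0.105,-4.8]]
  gripper: 0.75

```text
time: 12.7
tool_pos: [0.4922, 0.206, 0.1624]
tool_rot: [-1.573, -0.001, -2.011]
contact_force: [0.9, 0.7, -0.6]
opening: 0.0687
```

```bash
python3 -c "
from h import *
shift(.493,.203,.090,-115.5)
c=read_camera('scene');crop(c,280,110,100,75,'s19.png',8)
"
```

```text
t 12.7 p [0.4922 0.206  0.1624] r [-1.573e+00 -1.000e-03 -2.011e+00] F [ 0.9  0.7 -0.6] op 0.0687
shift [0.0023 0.0724 0.0022] twist 0.27
```

View pics/s19.png

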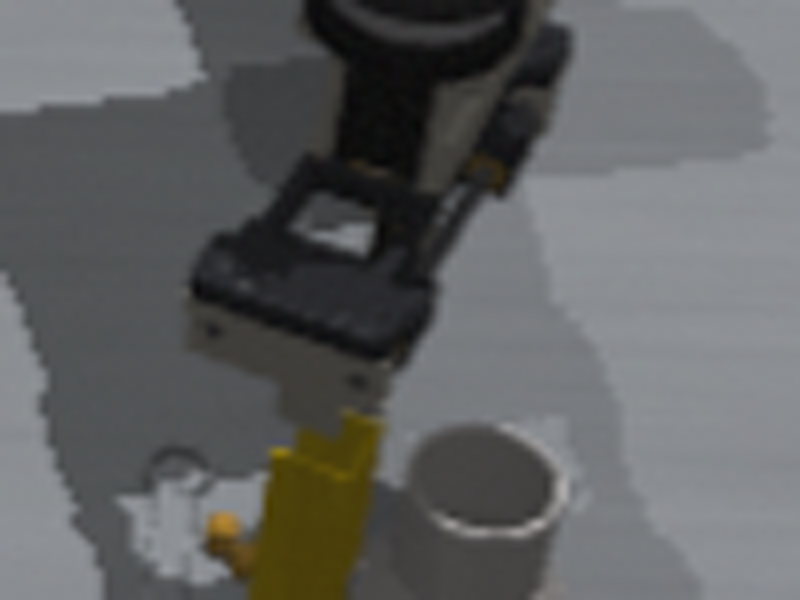

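Emit:
send_rows:
  motion:
    - [[0.002,0.01,0.002,0],[0.002,0.025,0.002,0],[0.002,0.04,0.002,0],[0.002,0.055,0.002,0],[0.002,0.066,0.002,0],[0.002,0.072,0.002,0],[0.002,0.072,0.002,0]]

```text
time: 13.45
tool_pos: [0.4891, 0.2015, 0.0848]
tool_rot: [-1.582, -0.009, -2.012]
contact_force: [-0.0, 0.5, 0.7]
opening: 0.0689
```

Emit:
send_rows:
  motion:
    - [[0,0,0,0],[0,0,0,0],[0,0,0,0],[0,0,0,0],[0,0,0,0]]
  gripper: 0.2
  grip_force: 40

```text
time: 13.95
tool_pos: [0.4895, 0.2015, 0.0851]
tool_rot: [-1.581, -0.008, -2.012]
contact_force: [-1.0, -1.1, 1.6]
opening: 0.0356
```

Emit:
send_rows:
  motion:
    - [[0,-0.002,0,0],[0,-0.005,0,0],[0,-0.012,0,0],[0,-0.02,0,0],[0,-0.03,0,0],[0,-0.038,0,0],[0,-0.04,0,0]]

```text
time: 14.65
tool_pos: [0.4906, 0.2018, 0.1266]
tool_rot: [-1.579, -0.006, -2.012]
contact_force: [0.4, 0.4, -2.1]
opening: 0.0356
```

```bash
python3 -c "
from h import *
st()
c=read_camera('scene');crop(c,280,110,100,75,'s20.png',8)
"
```

```text
t 14.65 p [0.4906 0.2018 0.1266] r [-1.579 -0.006 -2.012] F [ 0.4  0.4 -2.1] op 0.0356
```

View pics/s20.png

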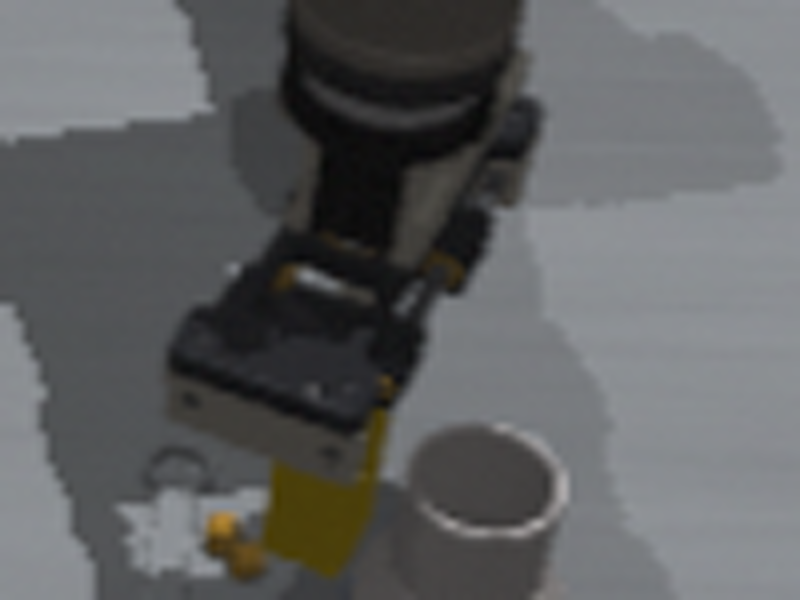

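```bash
python3 -c "
from h import *
shift(.62,-.06,.092,-115.5)
"
```

```text
t 14.7 p [0.4905 0.2017 0.1263] r [-1.579 -0.007 -2.012] F [ 0.4  0.2 -1.4] op 0.0351
shift [0.1811 0.0336 0.2292] twist 0.22
```

Emit:
send_rows:
  motion:
    - [[0.005,-0.015,0.006,0],[0.014,-0.028,0.018,0],[0.027,-0.035,0.035,0],[0.045,-0.035,0.056,0],[0.063,-0.035,0.08,0],[0.082,-0.035,0.103,0],[0.1,-0.035,0.127,0],[0.118,-0.035,0.15,0]]

```text
time: 15.5
tool_pos: [0.5763, 0.0299, 0.1606]
tool_rot: [-1.58, -0.007, -2.012]
contact_force: [0.5, 0.3, -1.2]
opening: 0.0358
```

```bash
python3 -c "
from h import *
shift(.62,-.06,.088,-115.5)
"
```

```text
t 15.5 p [0.5763 0.0299 0.1606] r [-1.58  -0.007 -2.012] F [ 0.5  0.3 -1.2] op 0.0358
shift [0.0621 0.0723 0.0785] twist 0.22
```

Emit:
send_rows:
  motion:
    - [[0.017,0.002,0.022,0],[0.032,0.01,0.042,0],[0.046,0.022,0.059,0],[0.056,0.036,0.071,0],[0.061,0.05,0.077,0],[0.062,0.06,0.0785,0],[0.062,0.068,0.0785,0],[0.062,0.071,0.0785,0]]

```text
time: 16.3
tool_pos: [0.6193, -0.0588, 0.0881]
tool_rot: [-1.582, -0.007, -2.011]
contact_force: [0.2, 0.3, -1.1]
opening: 0.0358
```

```bash
python3 -c "
from h import *
shift(.62,-.06,.086,-115.5)
c=read_camera('scene');crop(c,180,130,120,90,'s21.png',6);c=read_camera('top');crop(c,130,180,120,90,'t21.png',6)
"
```

```text
t 16.3 p [ 0.6193 -0.0588  0.0881] r [-1.582 -0.007 -2.011] F [ 0.2  0.3 -1.1] op 0.0358
shift [0.0007 0.0021 0.0012] twist 0.27
```

View pics/s21.png

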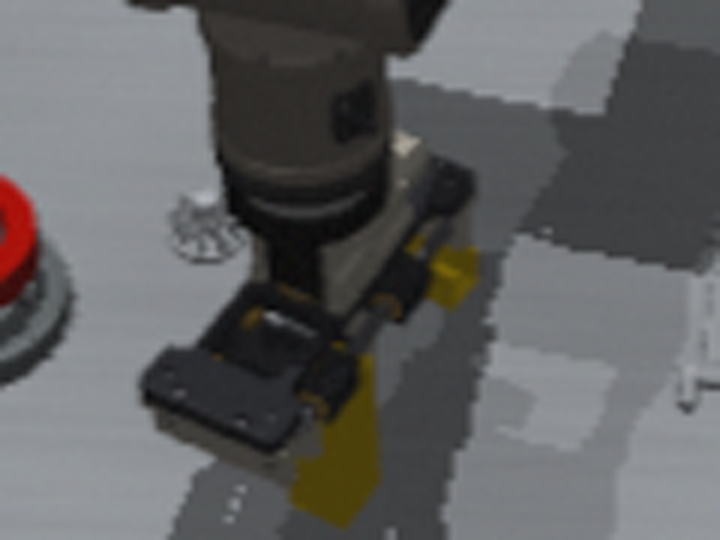

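View pics/t21.png

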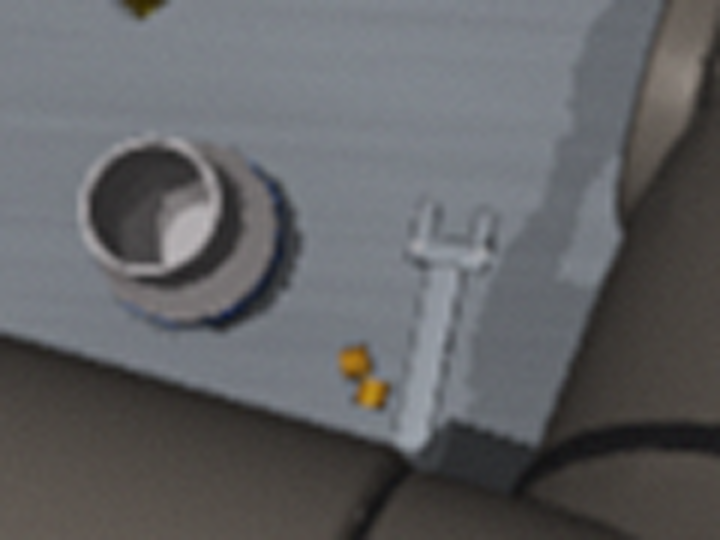

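Emit:
send_rows:
  motion:
    - [[0,0.003,0,0],[0,0.0035,0,0],[0,0.0035,0,0]]

```text
time: 16.7
tool_pos: [0.6198, -0.0588, 0.0858]
tool_rot: [-1.58, -0.007, -2.011]
contact_force: [0.6, -1.1, -1.4]
opening: 0.0356
```

Emit:
send_rows:
  motion:
    - [[0,0,0,0],[0,0,0,0],[-0.004,0.0005,0,0],[-0.009,0,0,0],[-0.014,-0.0005,0,0],[-0.021,-0.0005,0,0],[-0.028,0,0,0]]
  grip_force: 3

```text
time: 17.4
tool_pos: [0.6322, -0.0328, 0.0859]
tool_rot: [-1.579, -0.007, -2.011]
contact_force: [-0.9, -0.6, 1.3]
opening: 0.0361
```

```bash
python3 -c "
from h import *
st()
c=read_camera('scene');crop(c,200,130,120,90,'s22.png',6)
"
```

```text
t 17.4 p [ 0.6322 -0.0328  0.0859] r [-1.579 -0.007 -2.011] F [-0.9 -0.6  1.3] op 0.0361
```

View pics/s22.png

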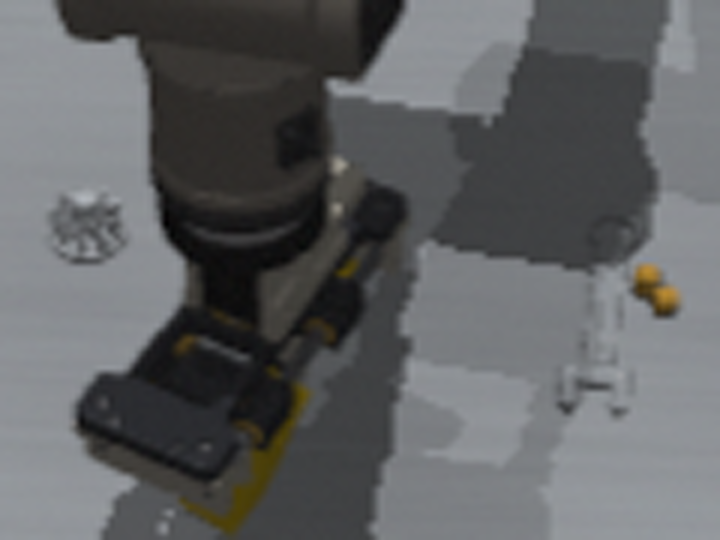

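Emit:
send_rows:
  motion:
    - [[-0.007,0.0015,0,0],[-0.014,0.003,0,0],[-0.02,0.006,0,0],[-0.027,0.009,0,0],[-0.033,0.0125,0,0],[-0.0385,0.0165,0,0],[-0.044,0.021,0,0],[-0.049,0.026,0,0]]

```text
time: 18.25
tool_pos: [0.6534, 0.0129, 0.059]
tool_rot: [-1.579, -0.006, -2.01]
contact_force: [0.7, 0.2, 1.0]
opening: 0.0358
```

```bash
python3 -c "
from h import *
st()
c=read_camera('scene');crop(c,200,140,120,90,'s23.png',6)
"
```

```text
t 18.25 p [0.6534 0.0129 0.059 ] r [-1.579 -0.006 -2.01 ] F [0.7 0.2 1. ] op 0.0358
```

View pics/s23.png

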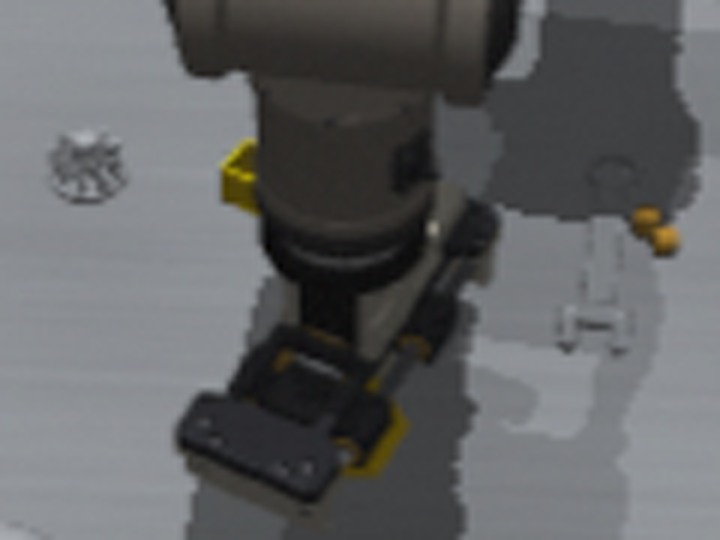

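Emit:
send_rows:
  motion:
    - [[-0.004,0.005,0,0],[-0.0085,0.011,0,0],[-0.012,0.017,0,0],[-0.015,0.023,0,0],[-0.017,0.028,0,0],[-0.017,0.029,0,0],[-0.017,0.029,0,0]]

```text
time: 19.0
tool_pos: [0.6597, 0.0289, 0.0284]
tool_rot: [-1.581, -0.007, -2.01]
contact_force: [0.2, -0.8, -1.0]
opening: 0.0359
```

Emit:
send_rows:
  motion:
    - [[0,0,0,0],[0,0,0,0],[0,-0.01,0,0],[0,-0.03,0,0],[0,-0.055,0,0],[0.01,-0.085,0,0],[0.02,-0.1,0,0],[0.03,-0.1,0,0]]
  gripper: 0.8

```text
time: 19.8
tool_pos: [0.6493, 0.0012, 0.1318]
tool_rot: [-1.576, -0.005, -2.01]
contact_force: [0.2, -0.3, -0.5]
opening: 0.074
```

```bash
python3 -c "
from h import *
st()
c=read_camera('scene');crop(c,180,120,140,105,'s24.png',5)
c=read_camera('top');crop(c,180,150,140,105,'t24.png',5)
"
```

```text
t 19.8 p [0.6493 0.0012 0.1318] r [-1.576 -0.005 -2.01 ] F [ 0.2 -0.3 -0.5] op 0.074
```

View pics/s24.png

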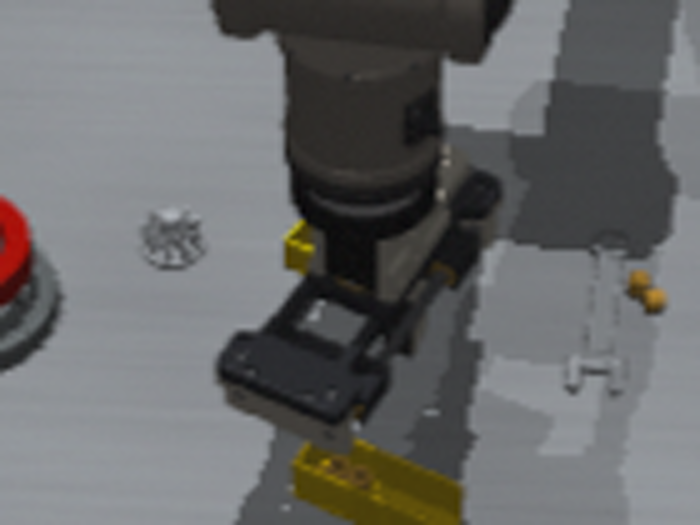

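View pics/t24.png

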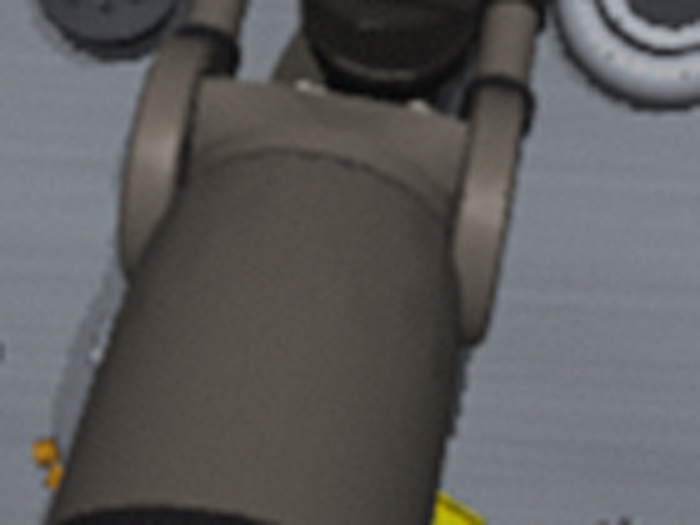

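```bash
python3 -c "
from h import *
c=read_camera('scene');crop(c,220,190,80,60,'s25.png',10);np.savez('cs.npz',**{k:c[k] for k in c})
"
```

```text
(no output)
```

View pics/s25.png

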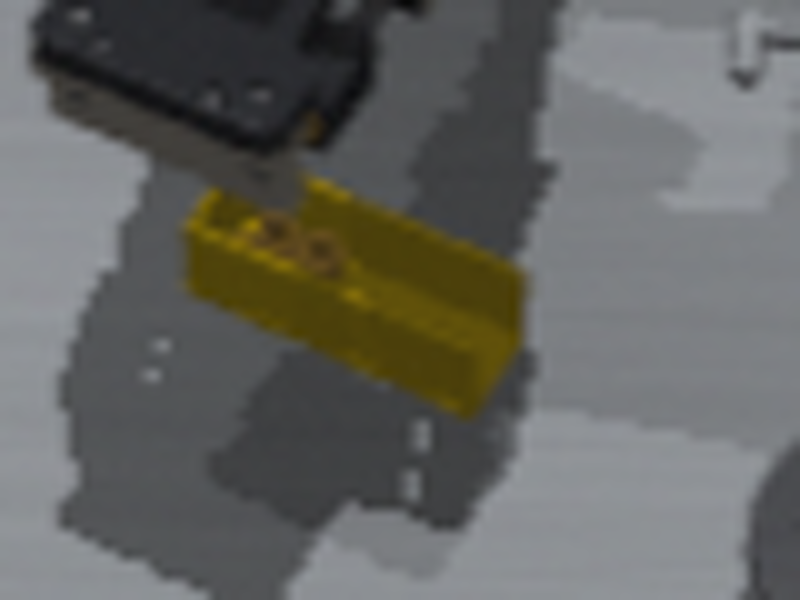

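```bash
python3 -c "
from h import *
c=dict(np.load('cs.npz'))
def b(x,y,z,k=10,u0=220,v0=190): return back(c,(x+.5)/k-.5+u0,(y+.5)/k-.5+v0,z)[:3]
a=b(188,228,.034);f=b(480,350,.034);f2=b(525,272,.034);ab=b(190,290,0);fb=b(470,417,0)
print(a,f,f2,ab,fb,np.linalg.norm(f-a),np.linalg.norm(f-f2),np.degrees(np.arctan2(*(f-a)[1::-1])),np.degrees(np.arctan2(*(fb-ab)[1::-1])),np.degrees(np.arctan2(*(f-f2)[1::-1])))
m=(f+f2)/2;print('front mid',m)
ang=np.radians(65.3);n=np.array([np.cos(ang),np.sin(ang),0])
print('origin',m-n*.05,'rear',m-n*.1)
for p in[(275,232),(320,250)]:print('bush',b(*p,.013))
"
```

```text
[ 0.64472381 -0.04315744  0.034     ] [0.684586   0.04629335 0.034     ] [0.6553996  0.05865428 0.034     ] [ 0.64287595 -0.04387079  0.        ] [6.85098359e-01 4.41063501e-02 1.11022302e-16] 0.09793078185571812 0.031696032817446824 65.98068673569422 64.36249889035113 -22.953480427821777
front mid [0.6699928  0.05247382 0.034     ]
origin [0.64909945 0.00704841 0.034     ] rear [ 0.62820609 -0.038377    0.034     ]
bush [ 0.62886657 -0.01838647  0.013     ]
bush [ 0.6349772  -0.00411519  0.013     ]
```

```bash
python3 -c "
from h import *
shift(.628,-.040,.046,-115)
"
```

```text
t 19.95 p [0.6472 0.0012 0.1274] r [-1.583 -0.007 -2.011] F [ 0.1 -0.2  1. ] op 0.0733
shift [0.0448 0.0818 0.0012] twist -0.22
```

Emit:
send_rows:
  motion:
    - [[0.01,0.0,0,0],[0.028,0.005,0.0,0],[0.041,0.015,0.001,0],[0.045,0.03,0.001,0],[0.045,0.05,0.001,0],[0.045,0.067,0.001,0],[0.045,0.078,0.001,0],[0.045,0.082,0.001,0]]

```text
time: 20.75
tool_pos: [0.6265, -0.0406, 0.0437]
tool_rot: [-1.586, -0.008, -2.012]
contact_force: [-0.4, -0.5, -0.3]
opening: 0.0732
```

Emit:
send_rows:
  motion:
    - [[0,0,0,0],[0,0,0,0],[0,0,0,0],[0,0,0,0],[0,0,0,0],[0,0,0,0]]
  gripper: 0.2
  grip_force: 60

```text
time: 21.35
tool_pos: [0.6268, -0.0406, 0.0442]
tool_rot: [-1.586, -0.008, -2.011]
contact_force: [-0.1, -0.9, 2.3]
opening: 0.0346
```

```bash
python3 -c "
from h import *
st()
c=read_camera('scene');crop(c,200,180,100,75,'s26.png',8)
"
```

```text
t 21.35 p [ 0.6268 -0.0406  0.0442] r [-1.586 -0.008 -2.011] F [-0.1 -0.9  2.3] op 0.0346
```

View pics/s26.png

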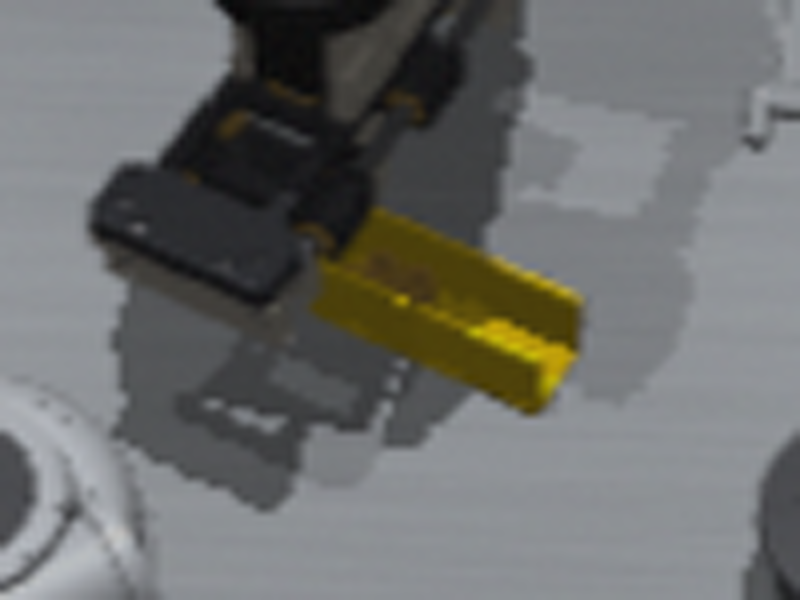

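Emit:
send_rows:
  motion:
    - [[0,-0.003,0,0],[0,-0.01,0,0],[0,-0.022,0,0],[0,-0.036,0,0],[0,-0.05,0,0],[0,-0.064,0,0],[0,-0.075,0,0],[0,-0.08,0,0]]

```text
time: 22.2
tool_pos: [0.6287, -0.0406, 0.1261]
tool_rot: [-1.583, -0.007, -2.011]
contact_force: [0.2, 0.0, -1.1]
opening: 0.0346
```

```bash
python3 -c "
from h import *
shift(.527-.13*.4226,.2577-.13*.906,.22,-115)
c=read_camera('scene');crop(c,200,160,100,75,'s27.png',8)
"
```

```text
t 22.2 p [ 0.6287 -0.0406  0.1261] r [-1.583 -0.007 -2.011] F [ 0.2  0.  -1.1] op 0.0346
shift [-0.0958 -0.0919 -0.2199] twist -0.25
```

View pics/s27.png

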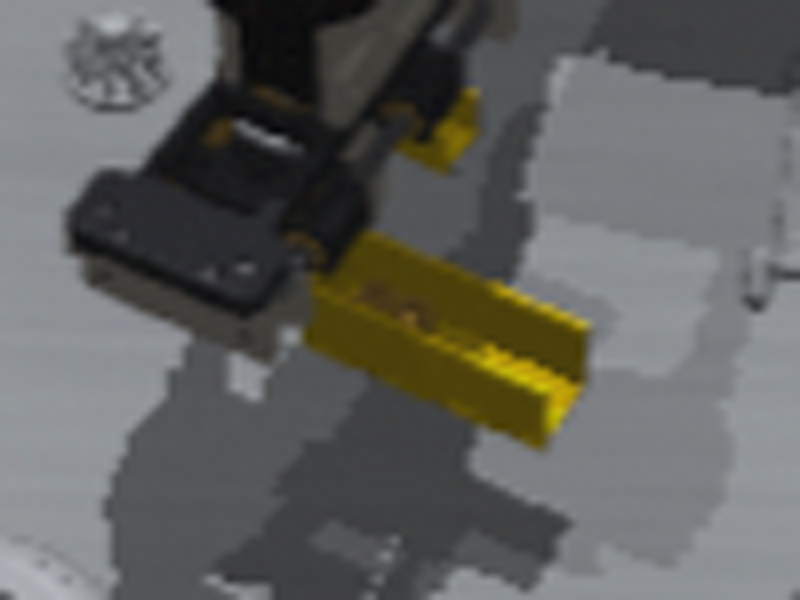

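Emit:
send_rows:
  motion:
    - [[-0.004,-0.01,-0.008,0],[-0.012,-0.025,-0.023,0],[-0.022,-0.042,-0.043,0],[-0.034,-0.055,-0.067,0],[-0.046,-0.064,-0.091,0],[-0.058,-0.067,-0.115,0],[-0.07,-0.067,-0.139,0],[-0.082,-0.067,-0.162,0]]

```text
time: 23.05
tool_pos: [0.5167, 0.1039, 0.1949]
tool_rot: [-1.584, -0.007, -2.011]
contact_force: [0.1, 0.3, -1.0]
opening: 0.0346
```

```bash
python3 -c "
from h import *
shift(.4792,.1553,.165,-115)
"
```

```text
t 23.05 p [0.5167 0.1039 0.1949] r [-1.584 -0.007 -2.011] F [ 0.1  0.3 -1. ] op 0.0346
shift [-0.0307  0.0303 -0.0555] twist -0.24
```

Emit:
send_rows:
  motion:
    - [[-0.01,0,-0.019,0],[-0.018,0.002,-0.035,0],[-0.025,0.006,-0.047,0],[-0.03,0.013,-0.054,0],[-0.031,0.02,-0.0555,0],[-0.031,0.026,-0.0555,0],[-0.031,0.03,-0.0555,0],[-0.031,0.03,-0.0555,0]]

```text
time: 23.85
tool_pos: [0.4793, 0.155, 0.1645]
tool_rot: [-1.585, -0.008, -2.012]
contact_force: [-0.4, -0.4, -1.1]
opening: 0.0346
```

```bash
python3 -c "
from h import *
shift(.4792,.1553,.162,-115)
c=read_camera('scene');crop(c,280,110,100,75,'s28.png',8)
"
```

```text
t 23.85 p [0.4793 0.155  0.1645] r [-1.585 -0.008 -2.012] F [-0.4 -0.4 -1.1] op 0.0346
shift [-0.0002  0.0025 -0.0002] twist -0.29
```

View pics/s28.png

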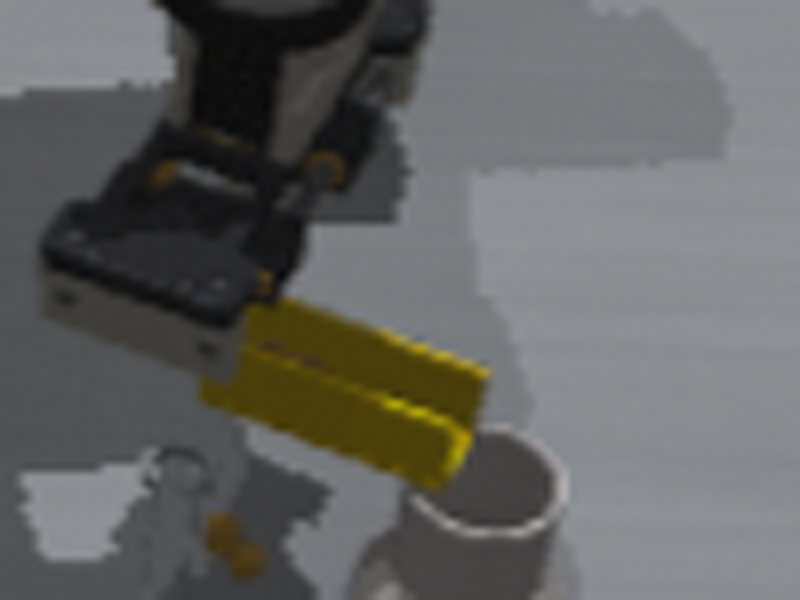

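Emit:
send_rows:
  motion:
    - [[0,0,0,0],[0,0,0,0],[0,0,0,0]]
  grip_force: 6

```text
time: 24.2
tool_pos: [0.4798, 0.155, 0.1652]
tool_rot: [-1.584, -0.007, -2.012]
contact_force: [0.7, 0.1, -1.0]
opening: 0.0359
```

```bash
python3 -c "
from h import *
st()
c=read_camera('scene');crop(c,280,110,100,75,'s29.png',8)
"
```

```text
t 24.2 p [0.4798 0.155  0.1652] r [-1.584 -0.007 -2.012] F [ 0.7  0.1 -1. ] op 0.0359
```

View pics/s29.png

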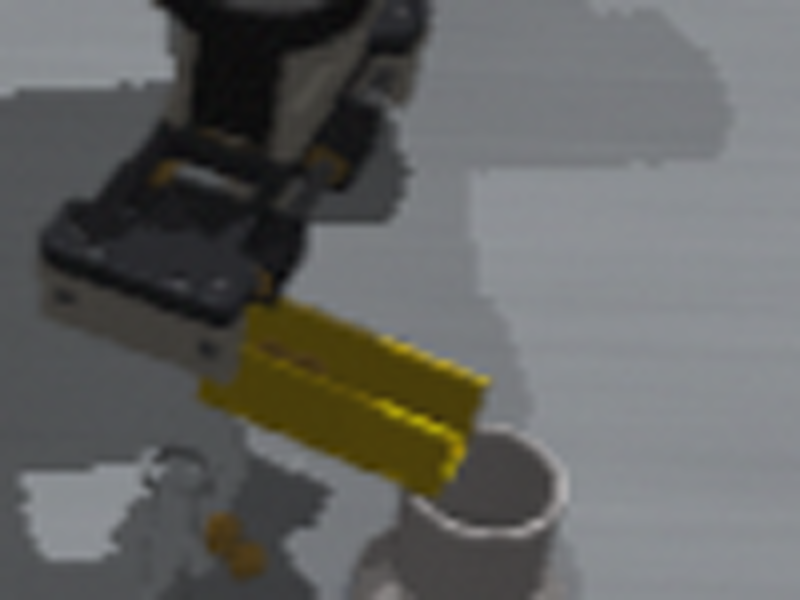

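Emit:
send_rows:
  motion:
    - [[-0.002,-0.002,0,0],[-0.004,-0.005,0,0],[-0.007,-0.008,0,0],[-0.01,-0.011,0,0],[-0.013,-0.014,0,0],[-0.016,-0.017,0,0],[-0.019,-0.019,0,0],[-0.019,-0.019,0,0]]
  grip_force: 4

```text
time: 25.05
tool_pos: [0.4884, 0.1727, 0.1843]
tool_rot: [-1.583, -0.007, -2.012]
contact_force: [-0.1, 0.4, -1.0]
opening: 0.0356
```

```bash
python3 -c "
from h import *
st()
c=read_camera('scene');crop(c,280,110,100,75,'s30.png',8)
"
```

```text
t 25.05 p [0.4884 0.1727 0.1843] r [-1.583 -0.007 -2.012] F [-0.1  0.4 -1. ] op 0.0356
```

View pics/s30.png

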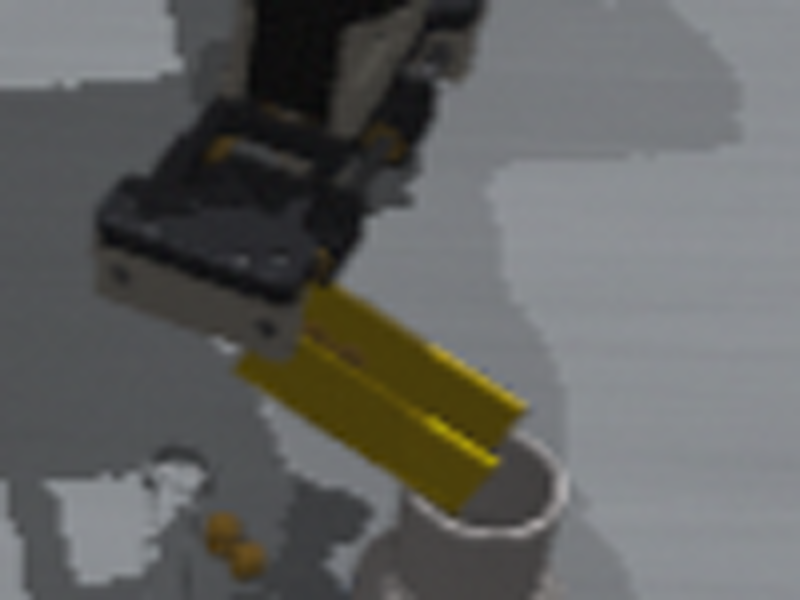

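Emit:
send_rows:
  motion:
    - [[-0.003,-0.003,0,0],[-0.006,-0.006,0,0],[-0.0095,-0.009,0,0],[-0.013,-0.011,0,0],[-0.017,-0.0135,0,0],[-0.021,-0.015,0,0],[-0.0245,-0.016,0,0],[-0.0245,-0.016,0,0]]
  grip_force: 3.5

```text
time: 25.9
tool_pos: [0.4991, 0.1951, 0.2]
tool_rot: [-1.583, -0.007, -2.012]
contact_force: [0.0, -0.6, -1.6]
opening: 0.0356
```

```bash
python3 -c "
from h import *
st()
c=read_camera('scene');crop(c,280,110,100,75,'s31.png',8)
"
```

```text
t 25.9 p [0.4991 0.1951 0.2   ] r [-1.583 -0.007 -2.012] F [ 0.  -0.6 -1.6] op 0.0356
```

View pics/s31.png

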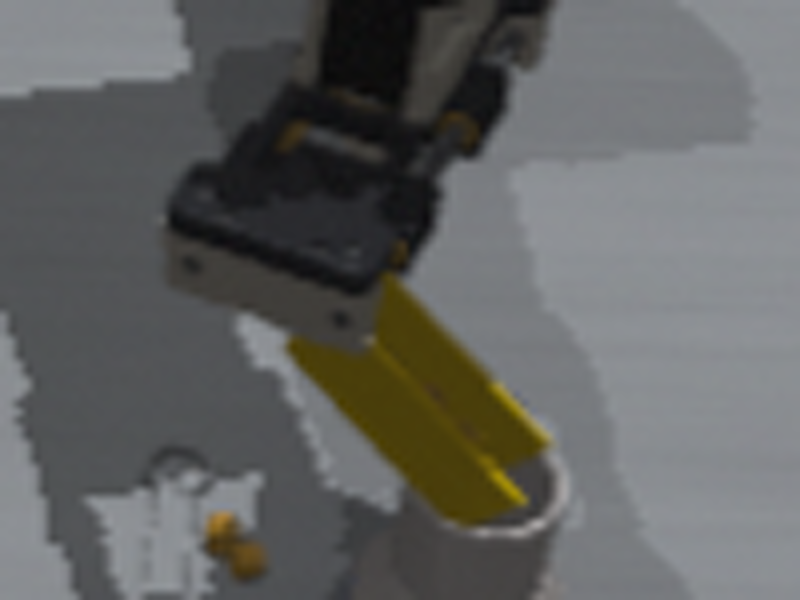

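Emit:
send_rows:
  motion:
    - [[-0.001,-0.001,0,0],[-0.003,-0.002,0,0],[-0.005,-0.002,0,0],[-0.007,-0.003,0,0],[-0.009,-0.003,0,0],[-0.011,-0.003,0,0],[-0.012,-0.003,0,0],[-0.012,-0.003,0,0]]
  grip_force: 3.5

```text
time: 26.75
tool_pos: [0.5042, 0.2059, 0.2027]
tool_rot: [-1.583, -0.007, -2.011]
contact_force: [0.1, -0.2, -1.3]
opening: 0.0361
```

```bash
python3 -c "
from h import *
st()
c=read_camera('scene');crop(c,280,110,100,75,'s32.png',8)
"
```

```text
t 26.75 p [0.5042 0.2059 0.2027] r [-1.583 -0.007 -2.011] F [ 0.1 -0.2 -1.3] op 0.0361
```

View pics/s32.png

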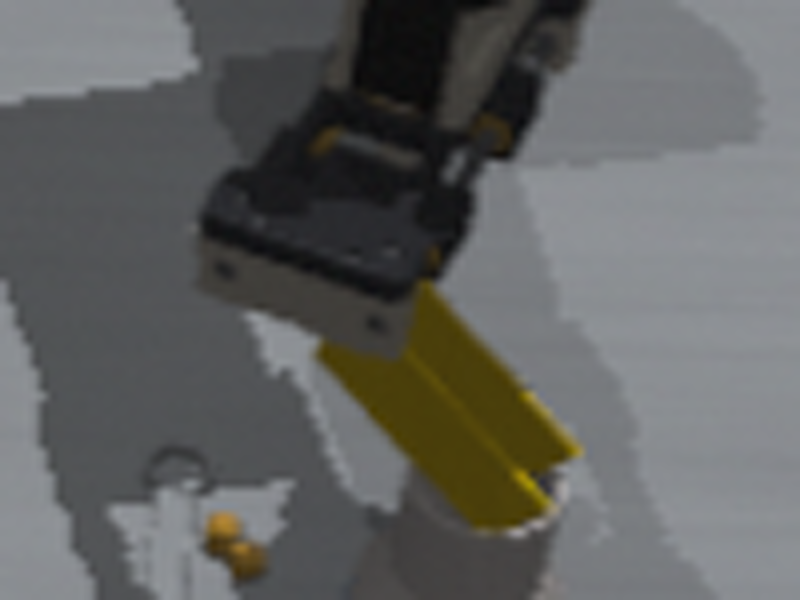

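Emit:
send_rows:
  motion:
    - [[0,0,0,0],[0.002,-0.004,0,0],[0.004,-0.012,0,0],[0.006,-0.022,0,0],[0.008,-0.032,0,0],[0.008,-0.04,0,0]]
  grip_force: 30

```text
time: 27.4
tool_pos: [0.5015, 0.1984, 0.2443]
tool_rot: [-1.582, -0.006, -2.012]
contact_force: [-0.3, 0.6, -1.6]
opening: 0.0357
```

```bash
python3 -c "
from h import *
st()
c=read_camera('scene');crop(c,280,100,100,75,'s33.png',8)
"
```

```text
t 27.4 p [0.5015 0.1984 0.2443] r [-1.582 -0.006 -2.012] F [-0.3  0.6 -1.6] op 0.0357
```

View pics/s33.png

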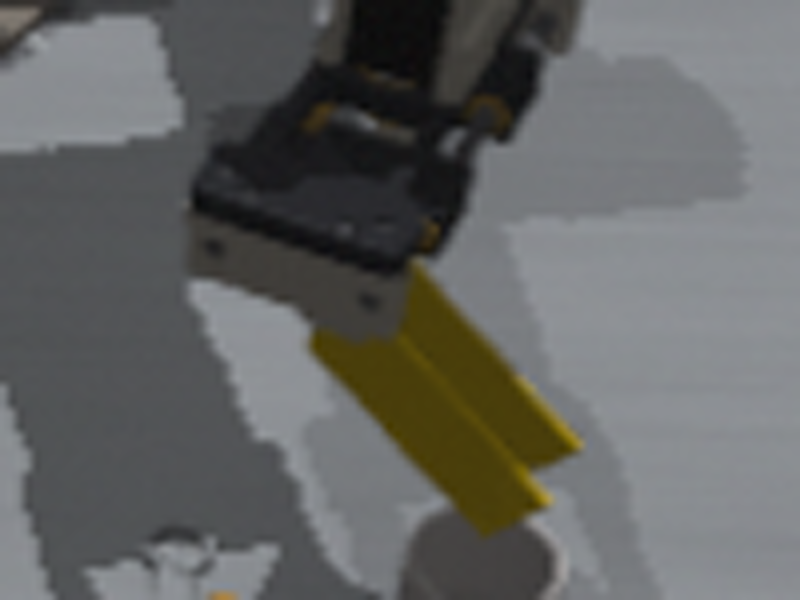

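```bash
python3 -c "
from h import *
shift(.63,-.02,.110,-115)
"
```

```text
t 27.45 p [0.5021 0.1986 0.2454] r [-1.581 -0.005 -2.012] F [1.2 0.1 0.1] op 0.0352
shift [0.1425 0.1341 0.2103] twist -0.26
```

Emit:
send_rows:
  motion:
    - [[0.01,0,0.014,0],[0.03,0,0.045,0],[0.052,0.01,0.077,0],[0.074,0.03,0.109,0],[0.096,0.055,0.141,0],[0.117,0.08,0.172,0],[0.134,0.1,0.197,0],[0.1425,0.115,0.21,0]]

```text
time: 28.25
tool_pos: [0.6304, -0.0222, 0.1274]
tool_rot: [-1.582, -0.006, -2.014]
contact_force: [0.0, 0.2, -0.7]
opening: 0.0349
```

```bash
python3 -c "
from h import *
shift(.63,-.02,.100,-115)
c=read_camera('top');f=c['frame'];c['frame']=np.clip(f.astype(float)*1.5,0,255).astype(np.uint8);crop(c,130,190,80,60,'t34.png',10)
c=read_camera('scene');crop(c,190,120,120,90,'s34.png',6)
"
```

```text
t 28.25 p [ 0.6304 -0.0222  0.1274] r [-1.582 -0.006 -2.014] F [ 0.   0.2 -0.7] op 0.0349
shift [-0.002   0.0274 -0.001 ] twist -0.39
```

View pics/t34.png

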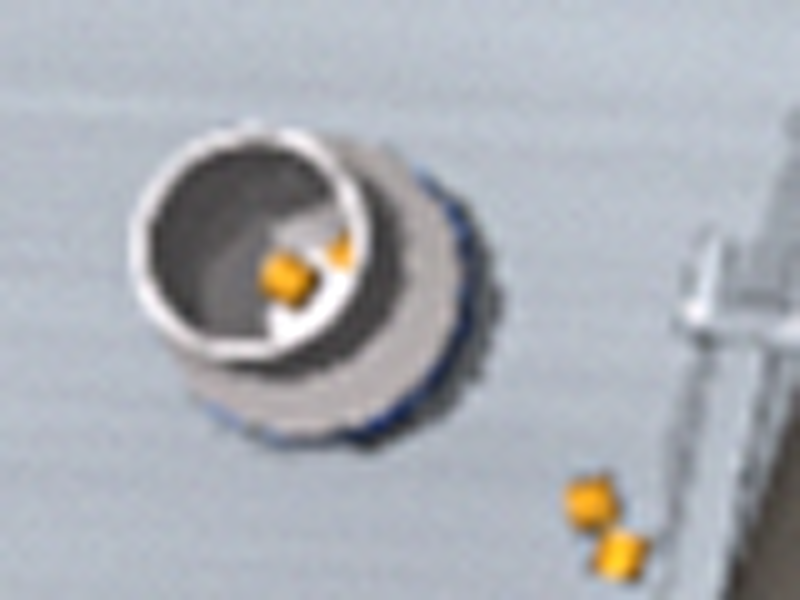

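View pics/s34.png

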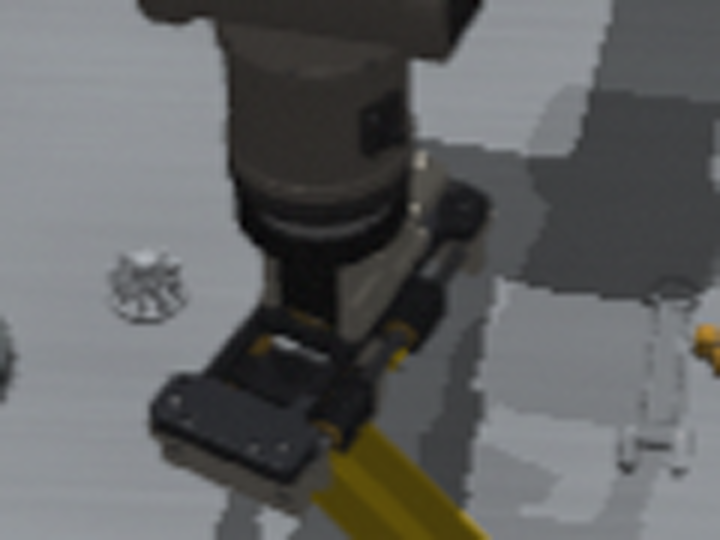

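Emit:
send_rows:
  motion:
    - [[0,0.006,0,0],[0,0.014,0,0],[0,0.02,0,0],[0,0.023,0,0],[0,0.023,0,0]]

```text
time: 28.85
tool_pos: [0.6287, -0.0206, 0.1034]
tool_rot: [-1.585, -0.006, -2.013]
contact_force: [-0.6, 0.0, -0.5]
opening: 0.035
```

Emit:
send_rows:
  motion:
    - [[0,0.001,0,0],[0.001,0.004,0,0],[0.007,0.01,0,0],[0.013,0.015,0,0],[0.018,0.02,0,0],[0.024,0.026,0,0],[0.029,0.032,0,0],[0.034,0.039,0,0]]
  grip_force: 3.5

```text
time: 29.65
tool_pos: [0.6133, -0.0518, 0.064]
tool_rot: [-1.585, -0.006, -2.013]
contact_force: [0.4, 1.2, -1.0]
opening: 0.0362
```

```bash
python3 -c "
from h import *
st()
c=read_camera('scene');crop(c,190,140,120,90,'s35.png',6)
"
```

```text
t 29.65 p [ 0.6133 -0.0518  0.064 ] r [-1.585 -0.006 -2.013] F [ 0.4  1.2 -1. ] op 0.0362
```

View pics/s35.png

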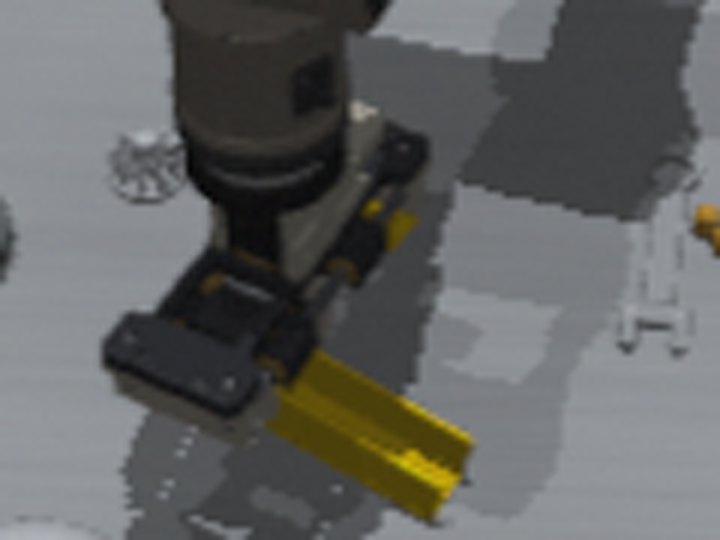

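Emit:
send_rows:
  motion:
    - [[0.002,0.005,0,0],[0.004,0.01,0,0],[0.006,0.015,0,0],[0.007,0.018,0,0],[0.007,0.018,0,0]]

```text
time: 30.2
tool_pos: [0.609, -0.0586, 0.0446]
tool_rot: [-1.587, -0.007, -2.014]
contact_force: [-0.3, 0.0, -0.8]
opening: 0.0358
```

Emit:
send_rows:
  motion:
    - [[0,0,0,0],[0,0,0,0],[0,-0.005,0,0],[0,-0.025,0,0],[0,-0.05,0,0],[-0.01,-0.08,0,0],[-0.03,-0.1,-0.01,0],[-0.05,-0.11,-0.02,0]]
  gripper: 0.8

```text
time: 31.0
tool_pos: [0.6154, -0.0049, 0.1575]
tool_rot: [-1.583, -0.006, -2.015]
contact_force: [0.8, 0.3, -0.1]
opening: 0.0733
```

```bash
python3 -c "
from h import *
st()
c=read_camera('scene');crop(c,190,130,160,120,'s36.png',5)
def b(c,x,y,z,k,u0,v0): return np.round(back(c,(x+.5)/k-.5+u0,(y+.5)/k-.5+v0,z)[:3],4)
t=read_camera('top');f=t['frame'];t['frame']=np.clip(f.astype(float)*1.5,0,255).astype(np.uint8);crop(t,130,190,80,60,'t36.png',10)
for p in [(590,503),(620,553)]: print(b(t,*p,.009,10,130,190))
print('flask',b(t,253,242,.115,10,130,190))
crop(c,270,150,80,60,'s37.png',10)
"
```

```text
t 31.0 p [ 0.6154 -0.0049  0.1575] r [-1.583 -0.006 -2.015] F [ 0.8  0.3 -0.1] op 0.0733
[0.4763 0.182  0.009 ]
[0.4628 0.1721 0.009 ]
flask [0.5277 0.2571 0.115 ]
```

View pics/s36.png

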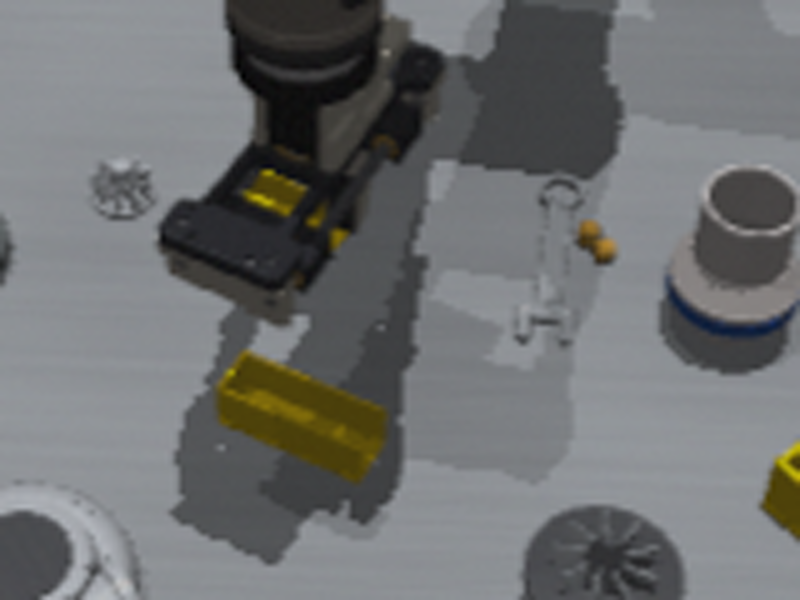

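View pics/t36.png

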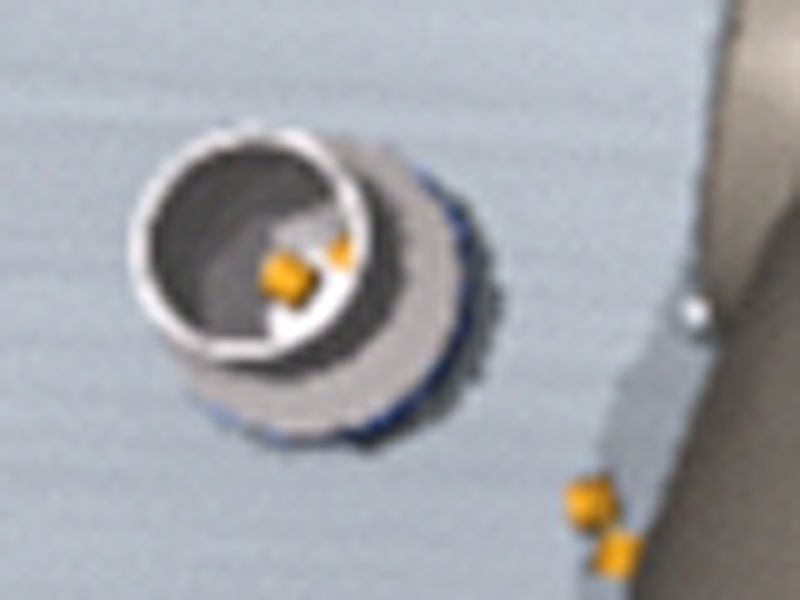

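View pics/s37.png

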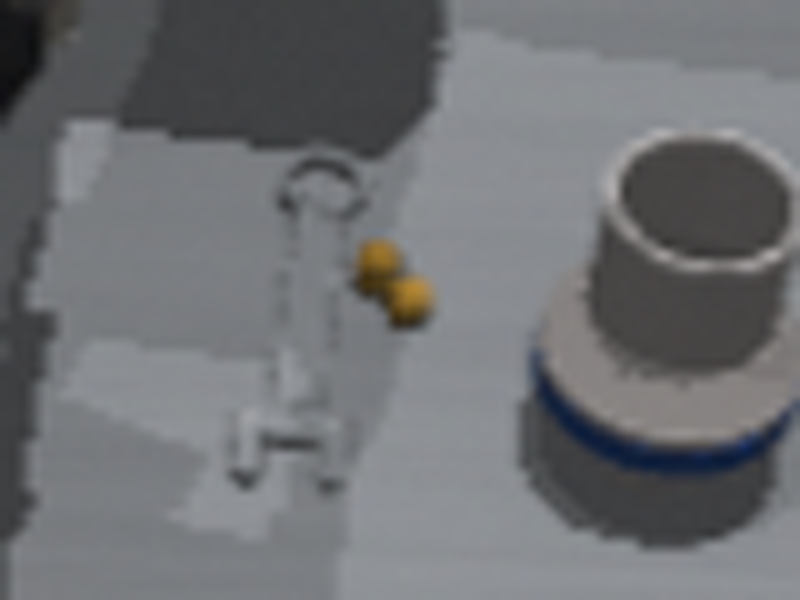

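```bash
python3 -c "
from h import *
c=read_camera('scene')
def b(c,x,y,z,k,u0,v0): return np.round(back(c,(x+.5)/k-.5+u0,(y+.5)/k-.5+v0,z)[:3],4)
for p in [(410,299),(380,263)]: print(b(c,*p,.008,10,270,150))
shift(.478,.184,.10,-120)
"
```

```text
[0.4744 0.1825 0.008 ]
[0.4586 0.173  0.008 ]
t 31.15 p [ 0.6147 -0.004   0.1557] r [-1.585 -0.007 -2.012] F [-0.2  0.3  0.8] op 0.0735
shift [-0.112   0.0579 -0.203 ] twist 4.74
```

Emit:
send_rows:
  motion:
    - [[-0.018,0,-0.033,0.8],[-0.038,0,-0.068,1.8],[-0.058,0,-0.104,2.8],[-0.077,0.01,-0.139,3.8],[-0.095,0.025,-0.172,4.5],[-0.108,0.04,-0.195,4.7],[-0.112,0.055,-0.203,4.7],[-0.112,0.058,-0.203,4.7]]
  gripper: 0.34
  grip_force: 20

```text
time: 31.95
tool_pos: [0.4761, 0.1839, 0.0981]
tool_rot: [-1.588, -0.011, -2.092]
contact_force: [-0.6, -0.1, 0.7]
opening: 0.0316
```

```bash
python3 -c "
from h import *
shift(.477,.185,.028,-120)
c=read_camera('scene');crop(c,280,130,80,60,'s38.png',10)
"
```

```text
t 31.95 p [0.4761 0.1839 0.0981] r [-1.588 -0.011 -2.092] F [-0.6 -0.1  0.7] op 0.0316
shift [-0.0022  0.0701  0.0014] twist 0.13
```

View pics/s38.png

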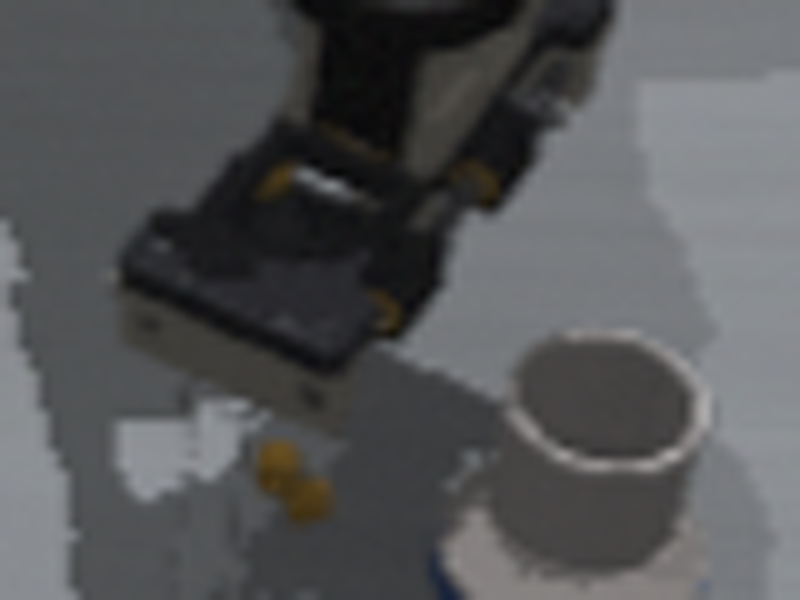

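Emit:
send_rows:
  motion:
    - [[-0.002,0.01,0.001,0],[-0.002,0.026,0.001,0],[-0.002,0.042,0.001,0],[-0.002,0.056,0.001,0],[-0.002,0.066,0.001,0],[-0.002,0.07,0.001,0],[-0.002,0.07,0.001,0]]

```text
time: 32.7
tool_pos: [0.4779, 0.1841, 0.0282]
tool_rot: [-1.587, -0.011, -2.094]
contact_force: [-0.4, -0.0, -0.5]
opening: 0.031
```

Emit:
send_rows:
  motion:
    - [[0,0,0,0],[0,0,0,0],[0,0,0,0],[0,0,0,0]]
  gripper: 0.0

```text
time: 33.1
tool_pos: [0.4783, 0.1842, 0.0287]
tool_rot: [-1.586, -0.01, -2.094]
contact_force: [1.2, 0.2, 1.6]
opening: 0.0145
```

Emit:
send_rows:
  motion:
    - [[0,-0.01,0,0],[0,-0.03,0,0],[0,-0.06,0,0],[0,-0.09,0,0],[-0.005,-0.115,0,0],[-0.025,-0.13,0,0],[-0.05,-0.13,0.003,0],[-0.07,-0.13,0.006,0]]

```text
time: 33.9
tool_pos: [0.5216, 0.243, 0.1597]
tool_rot: [-1.584, -0.008, -2.093]
contact_force: [0.0, -1.5, 0.6]
opening: 0.0141
```

```bash
python3 -c "
from h import *
shift(.5272,.2572,.152,-120)
c=read_camera('scene');crop(c,280,120,80,60,'s39.png',10)
"
```

```text
t 33.9 p [0.5216 0.243  0.1597] r [-1.584 -0.008 -2.093] F [ 0.  -1.5  0.6] op 0.0141
shift [-0.0151  0.0077 -0.0021] twist 0.06
```

View pics/s39.png

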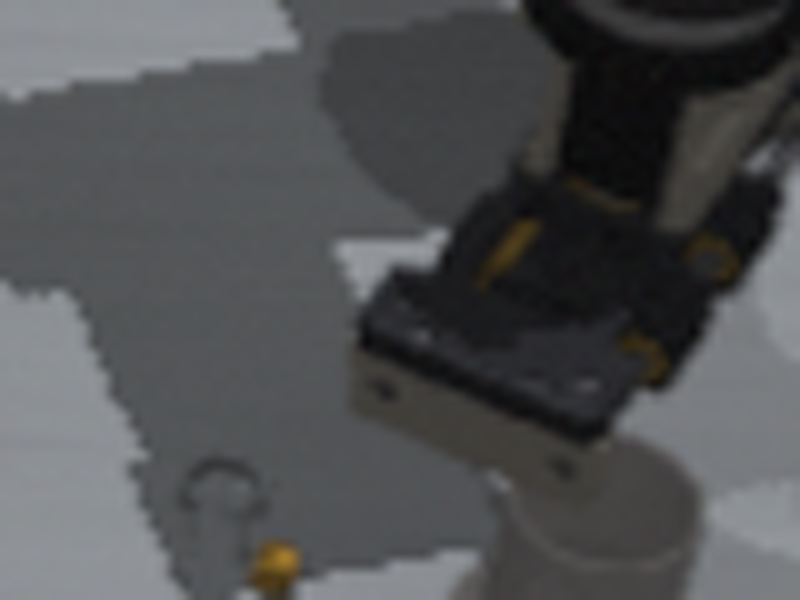

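Emit:
send_rows:
  motion:
    - [[-0.008,0.003,-0.001,0],[-0.015,0.006,-0.002,0],[-0.017,0.007,-0.002,0],[-0.017,0.007,-0.002,0]]

```text
time: 34.35
tool_pos: [0.5293, 0.2605, 0.1518]
tool_rot: [-1.585, -0.007, -2.093]
contact_force: [-0.1, 1.1, 0.2]
opening: 0.0144
```

Emit:
send_rows:
  motion:
    - [[0,0,0,0],[0,0,0,0],[0,0,0,0],[0,-0.005,0,0]]
  gripper: 0.34

```text
time: 34.75
tool_pos: [0.529, 0.2602, 0.1565]
tool_rot: [-1.585, -0.008, -2.093]
contact_force: [0.4, -0.5, -0.6]
opening: 0.0309
```

```bash
python3 -c "
from h import *
shift(.4607,.1726,.09,-96)
c=read_camera('scene')
crop(c,280,150,80,60,'s40.png',10)
"
```

```text
t 34.75 p [0.529  0.2602 0.1565] r [-1.585 -0.008 -2.093] F [ 0.4 -0.5 -0.6] op 0.0309
shift [ 0.1094  0.0676 -0.0145] twist -23.91
```

View pics/s40.png

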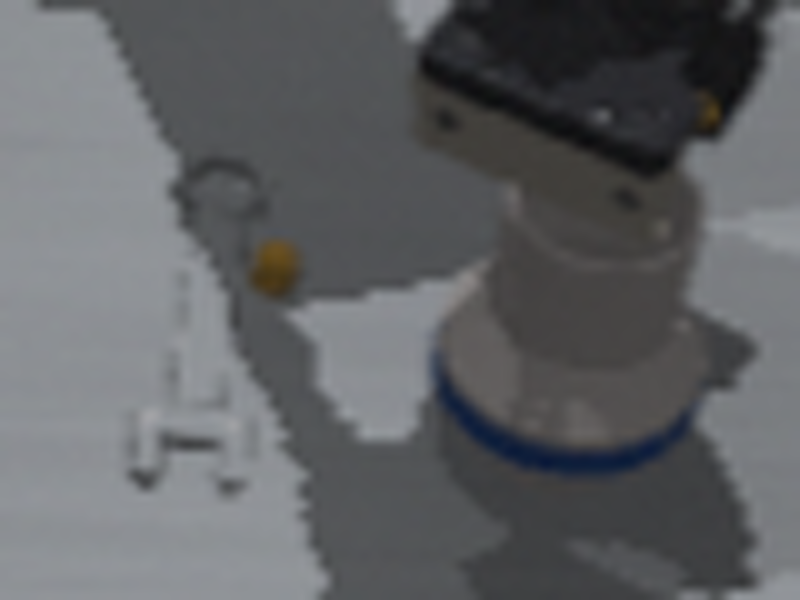

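Emit:
send_rows:
  motion:
    - [[0.01,0,-0.002,-3],[0.03,0,-0.005,-7],[0.055,0,-0.008,-12],[0.08,0.01,-0.011,-17],[0.1,0.03,-0.014,-21],[0.109,0.05,-0.0145,-23.9],[0.109,0.065,-0.0145,-23.9],[0.109,0.068,-0.0145,-23.9]]

```text
time: 35.6
tool_pos: [0.461, 0.1729, 0.0898]
tool_rot: [-1.587, -0.001, -1.676]
contact_force: [0.3, -0.9, -0.1]
opening: 0.0315
```

```bash
python3 -c "
from h import *
shift(.4605,.1728,.028,-96)
"
```

```text
t 35.6 p [0.461  0.1729 0.0898] r [-1.587e+00 -1.000e-03 -1.676e+00] F [ 0.3 -0.9 -0.1] op 0.0315
shift [0.     0.0618 0.0005] twist -0.05
```

Emit:
send_rows:
  motion:
    - [[0,0.012,0,0],[0,0.028,0,0],[0,0.043,0,0],[0,0.055,0,0],[0,0.061,0,0],[0,0.062,0,0],[0,0.062,0,0]]

```text
time: 36.3
tool_pos: [0.4603, 0.173, 0.0281]
tool_rot: [-1.587, -0.001, -1.676]
contact_force: [-0.7, -0.6, 0.1]
opening: 0.0311
```

Emit:
send_rows:
  motion:
    - [[0,0,0,0],[0,0,0,0],[0,0,0,0],[0,0,0,0]]
  gripper: 0.0

```text
time: 36.7
tool_pos: [0.4605, 0.1731, 0.0284]
tool_rot: [-1.586, -0.001, -1.676]
contact_force: [-0.1, -0.3, 2.2]
opening: 0.0113
```

```bash
python3 -c "
from h import *
shift(.5272,.2572,.155,-96)
"
```

```text
t 36.7 p [0.4605 0.1731 0.0284] r [-1.586e+00 -1.000e-03 -1.676e+00] F [-0.1 -0.3  2.2] op 0.0113
shift [-0.0906 -0.1275  0.0555] twist -0.05
```

Emit:
send_rows:
  motion:
    - [[0,-0.01,0,0],[0,-0.03,0,0],[0,-0.06,0,0],[0,-0.09,0,0],[-0.01,-0.12,0.006,0],[-0.03,-0.135,0.018,0],[-0.055,-0.135,0.034,0],[-0.08,-0.135,0.049,0]]

```text
time: 37.5
tool_pos: [0.5206, 0.2481, 0.1645]
tool_rot: [-1.584, 0.0, -1.677]
contact_force: [0.6, -0.6, 0.1]
opening: 0.0116
```

```bash
python3 -c "
from h import *
shift(.5272,.2572,.152,-96)
c=read_camera('scene')
crop(c,280,130,80,60,'s41.png',10)
"
```

```text
t 37.5 p [0.5206 0.2481 0.1645] r [-1.584  0.    -1.677] F [ 0.6 -0.6  0.1] op 0.0116
shift [-0.0097  0.0124  0.0057] twist -0.07
```

View pics/s41.png

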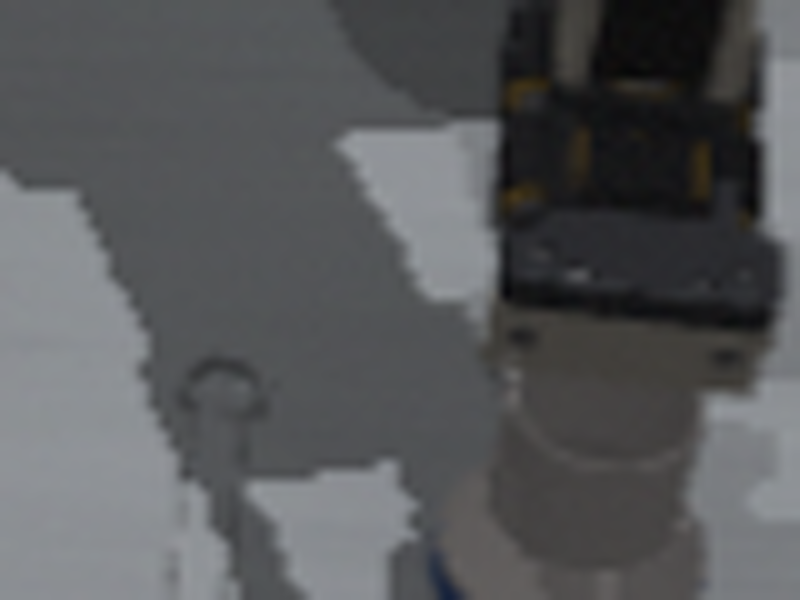

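Emit:
send_rows:
  motion:
    - [[-0.005,0.005,0.003,0],[-0.01,0.01,0.006,0],[-0.01,0.012,0.006,0],[-0.01,0.012,0.006,0]]

```text
time: 37.95
tool_pos: [0.529, 0.2599, 0.1513]
tool_rot: [-1.584, 0.002, -1.676]
contact_force: [0.0, -0.1, 0.9]
opening: 0.0115
```

Emit:
send_rows:
  motion:
    - [[0,0,0,0],[0,0,0,0],[0,0,0,0],[0,0,0,0],[0,0,0,0],[0,0,0,0]]
  gripper: 1.0

```text
time: 38.55
tool_pos: [0.529, 0.2599, 0.1514]
tool_rot: [-1.584, 0.002, -1.676]
contact_force: [-0.5, 0.6, 0.6]
opening: 0.0552
```

```bash
python3 -c "
from h import *
shift(.5272,.2572,.100,-96)
c=read_camera('scene')
crop(c,280,130,80,60,'s42.png',10)
"
```

```text
t 38.55 p [0.529  0.2599 0.1514] r [-1.584  0.002 -1.676] F [-0.5  0.6  0.6] op 0.0552
shift [ 0.003   0.0514 -0.0008] twist -0.03
```

View pics/s42.png

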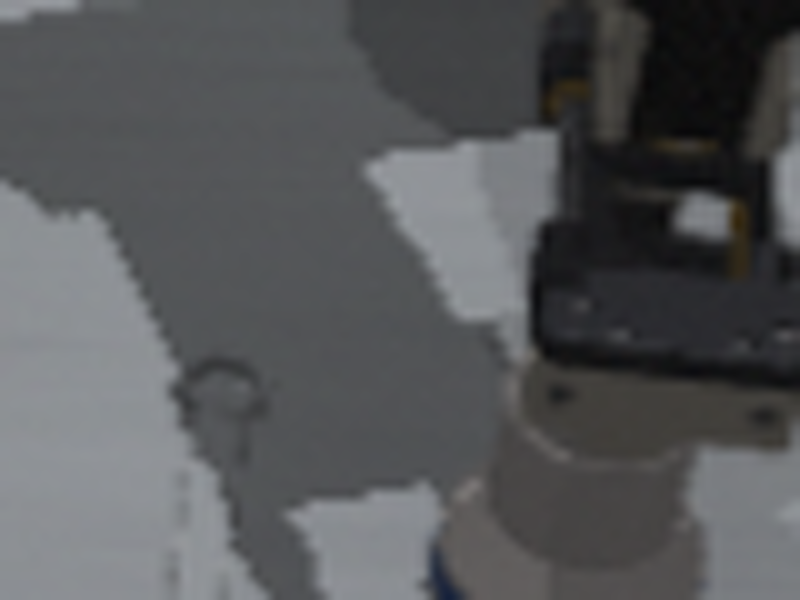

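Emit:
send_rows:
  motion:
    - [[0.003,0,-0.001,0],[0.003,0,-0.001,0],[0.003,0,-0.001,0],[0.003,0.003,-0.001,0],[0.003,0.008,-0.001,0]]

```text
time: 39.1
tool_pos: [0.5278, 0.2572, 0.1434]
tool_rot: [-1.583, 0.002, -1.676]
contact_force: [-0.3, 0.3, -0.3]
opening: 0.0912
```

Emit:
send_rows:
  motion:
    - [[0,0.006,0,0],[0,0.014,0,0],[0,0.023,0,0],[0,0.032,0,0],[0,0.039,0,0],[0,0.043,0,0],[0,0.043,0,0]]

```text
time: 39.8
tool_pos: [0.5269, 0.2572, 0.0996]
tool_rot: [-1.584, 0.002, -1.676]
contact_force: [1.0, 0.5, 0.3]
opening: 0.092
```

```bash
python3 -c "
from h import *
shift(.5272,.2572,.100,-96)
"
```

```text
t 39.8 p [0.5269 0.2572 0.0996] r [-1.584  0.002 -1.676] F [1.  0.5 0.3] op 0.092
shift [-0.     -0.0004  0.0003] twist -0.03
```

Emit:
send_rows:
  motion:
    - [[0,0,0,0],[0,0,0,0],[0,0,0,0],[0,0,0,0],[0,0,0,0],[0,0,0,0]]
  gripper: 0.3
  grip_force: 45

```text
time: 40.4
tool_pos: [0.5271, 0.2572, 0.0998]
tool_rot: [-1.584, 0.002, -1.676]
contact_force: [-0.6, 0.1, 1.2]
opening: 0.0602
```

Emit:
send_rows:
  motion:
    - [[0,-0.005,0,0],[0,-0.02,0,0],[0,-0.04,0,0],[0,-0.06,0,0],[0,-0.08,0,0],[0,-0.1,0,0],[0,-0.112,0,0],[0,-0.115,0,0]]

```text
time: 41.2
tool_pos: [0.5289, 0.257, 0.2161]
tool_rot: [-1.582, 0.003, -1.676]
contact_force: [0.7, 0.1, -3.4]
opening: 0.0601
```

```bash
python3 -c "
from h import *
shift(.505,-.2745,.215,-96)
c=read_camera('scene')
crop(c,260,80,120,90,'s43.png',6)
"
```

```text
t 41.2 p [0.5289 0.257  0.2161] r [-1.582  0.003 -1.676] F [ 0.7  0.1 -3.4] op 0.0601
shift [ 0.5311 -0.0007  0.032 ] twist -0.03
```

View pics/s43.png

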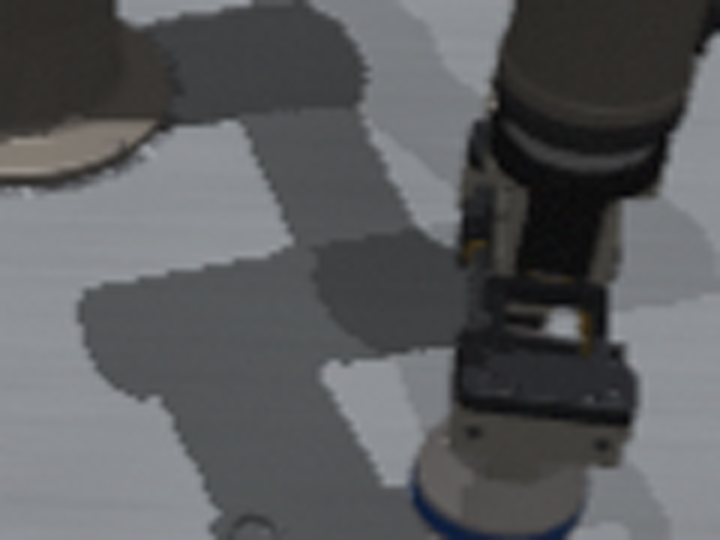

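Emit:
send_rows:
  motion:
    - [[0.006,0,0,0],[0.02,0,0.001,0],[0.042,0,0.003,0],[0.07,0,0.005,0],[0.1,0,0.007,0],[0.132,0,0.009,0],[0.165,0,0.011,0],[0.198,0,0.013,0]]

```text
time: 42.05
tool_pos: [0.5199, 0.0564, 0.2141]
tool_rot: [-1.584, 0.002, -1.676]
contact_force: [0.7, 0.4, -3.3]
opening: 0.06
```

Emit:
send_rows:
  motion:
    - [[0.034,0,0.002,0],[0.068,0,0.004,0],[0.102,0,0.006,0],[0.136,0,0.008,0],[0.17,0,0.01,0],[0.2,0,0.012,0],[0.228,0,0.014,0],[0.25,0,0.015,0]]

```text
time: 42.85
tool_pos: [0.5071, -0.1962, 0.2126]
tool_rot: [-1.586, 0.002, -1.678]
contact_force: [0.5, -0.3, -3.8]
opening: 0.0603
```

```bash
python3 -c "
from h import *
shift(.505,-.2745,.215,-96)
c=read_camera('scene')
crop(c,270,130,100,75,'s44.png',6)
"
```

```text
t 42.85 p [ 0.5071 -0.1962  0.2126] r [-1.586  0.002 -1.678] F [ 0.5 -0.3 -3.8] op 0.0603
shift [ 0.0781 -0.0026  0.0063] twist -0.14
```

View pics/s44.png

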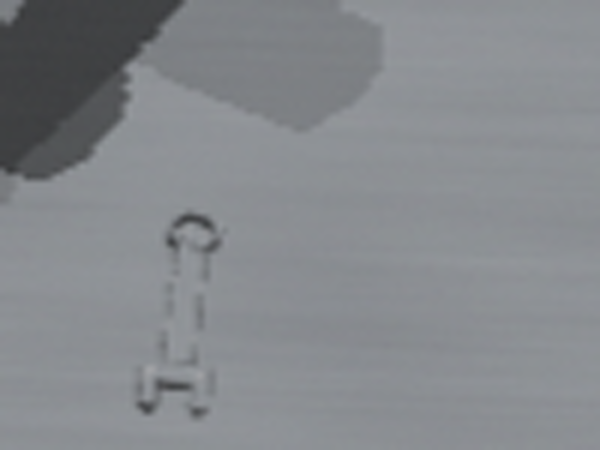

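Emit:
send_rows:
  motion:
    - [[0.02,0,0.002,0],[0.04,0,0.003,0],[0.058,0,0.005,0],[0.071,0.003,0.006,0],[0.077,0.013,0.006,0],[0.078,0.027,0.006,0],[0.078,0.038,0.006,0],[0.078,0.042,0.006,0]]

```text
time: 43.7
tool_pos: [0.5031, -0.2763, 0.1685]
tool_rot: [-1.588, 0.001, -1.679]
contact_force: [-0.6, 0.9, -2.8]
opening: 0.0597
```

```bash
python3 -c "
from h import *
shift(.5048,-.2747,.150,-96)
c=read_camera('scene')
crop(c,130,90,100,75,'s45.png',8)
c=read_camera('top')
crop(c,290,190,100,75,'t45.png',8)
"
```

```text
t 43.7 p [ 0.5031 -0.2763  0.1685] r [-1.588e+00  1.000e-03 -1.679e+00] F [-0.6  0.9 -2.8] op 0.0597
shift [-0.0017  0.0185  0.0018] twist -0.19
```

View pics/s45.png

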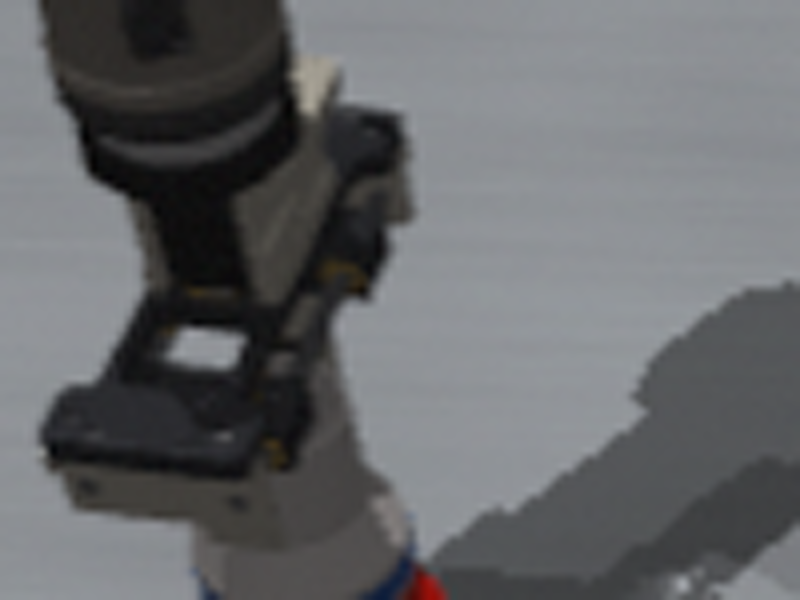

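View pics/t45.png

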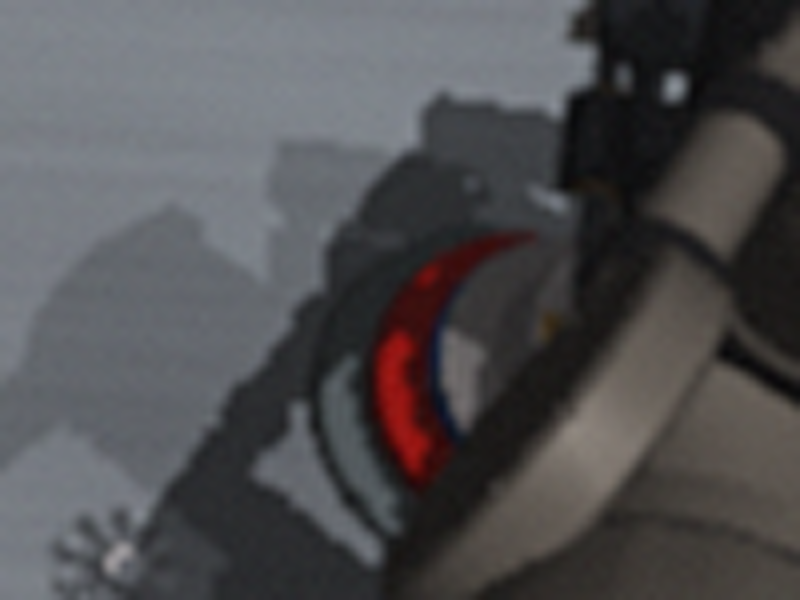

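Emit:
send_rows:
  motion:
    - [[-0.002,0.002,0.002,0],[-0.002,0.006,0.002,0],[-0.002,0.01,0.002,0],[-0.002,0.014,0.002,0],[-0.002,0.017,0.002,0],[-0.002,0.018,0.002,0],[-0.002,0.018,0.002,0]]

```text
time: 44.5
tool_pos: [0.5055, -0.2748, 0.1514]
tool_rot: [-1.587, 0.001, -1.679]
contact_force: [-0.4, 0.5, -2.4]
opening: 0.0598
```

```bash
python3 -c "
from h import *
shift(.5048,-.2747,.146,-96)
c=read_camera('scene')
crop(c,130,130,100,75,'s46.png',8)
c=read_camera('top')
crop(c,290,190,100,75,'t46.png',8)
"
```

```text
t 44.5 p [ 0.5055 -0.2748  0.1514] r [-1.587e+00  1.000e-03 -1.679e+00] F [-0.4  0.5 -2.4] op 0.0598
shift [ 0.      0.0054 -0.0006] twist -0.19
```

View pics/s46.png

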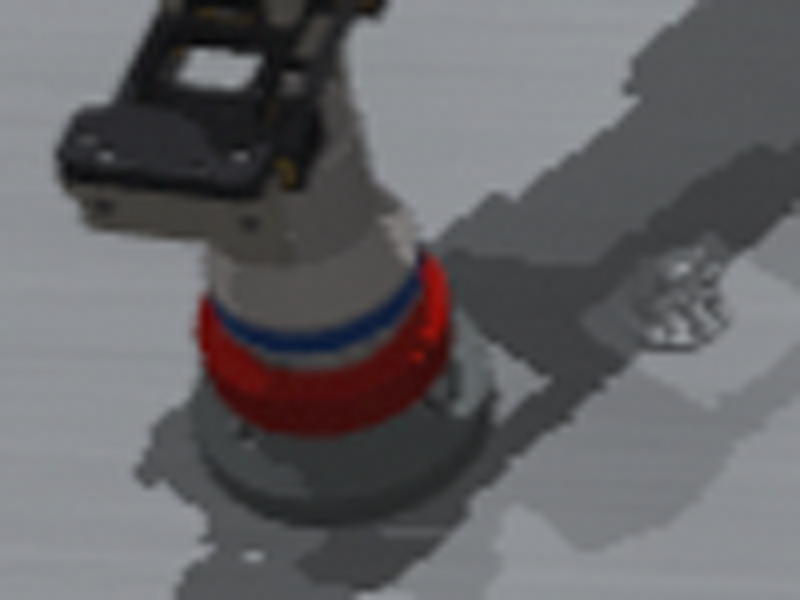

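View pics/t46.png

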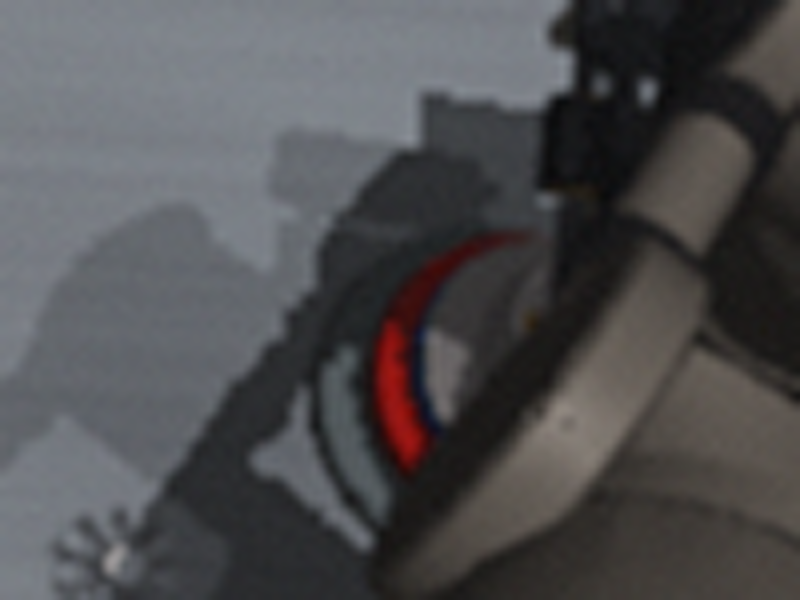

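Emit:
send_rows:
  motion:
    - [[0,0.001,0,0],[0,0.003,0,0],[0,0.005,0,0],[0,0.006,0,0],[0,0.006,0,0],[0,0.006,0,0]]
  grip_force: 55

```text
time: 45.2
tool_pos: [0.5054, -0.2753, 0.1461]
tool_rot: [-1.586, -0.0, -1.679]
contact_force: [-3.2, -2.2, 4.5]
opening: 0.0598
```

Emit:
send_rows:
  motion:
    - [[0,0.001,0,0],[0,0.002,0,0],[0,0.003,0,0],[0,0.004,0,0],[0,0.005,0,0],[0,0.005,0,0]]

```text
time: 45.8
tool_pos: [0.5054, -0.2755, 0.1414]
tool_rot: [-1.586, -0.001, -1.679]
contact_force: [-4.8, -1.2, 8.4]
opening: 0.0599
```

```bash
python3 -c "
from h import *
shift(.5048,-.2747,.134,-96)
"
```

```text
t 45.8 p [ 0.5054 -0.2755  0.1414] r [-1.586e+00 -1.000e-03 -1.679e+00] F [-4.8 -1.2  8.4] op 0.0599
shift [-0.0007  0.0074 -0.0005] twist -0.19
```

Emit:
send_rows:
  motion:
    - [[0,0.001,-0.0005,0],[0,0.002,-0.001,0],[0,0.003,-0.0015,0],[0,0.004,-0.0015,0],[0,0.004,-0.0015,0]]

```text
time: 46.3
tool_pos: [0.5043, -0.2759, 0.1382]
tool_rot: [-1.584, -0.002, -1.679]
contact_force: [-3.4, -1.9, 9.8]
opening: 0.0598
```

```bash
python3 -c "
from h import *
shift(.5048,-.2747,.134,-96)
"
```

```text
t 46.3 p [ 0.5043 -0.2759  0.1382] r [-1.584 -0.002 -1.679] F [-3.4 -1.9  9.8] op 0.0598
shift [-0.0012  0.0042  0.0004] twist -0.19
```

Emit:
send_rows:
  motion:
    - [[0,0.001,-0.0005,0],[0,0.002,-0.001,0],[0,0.003,-0.001,0],[0,0.004,-0.001,0],[0,0.004,-0.001,0]]

```text
time: 46.8
tool_pos: [0.504, -0.276, 0.1352]
tool_rot: [-1.582, -0.003, -1.679]
contact_force: [-4.4, -1.7, 9.8]
opening: 0.0596
```

```bash
python3 -c "
from h import *
shift(.5048,-.2747,.134,-96)
"
```

```text
t 46.8 p [ 0.504  -0.276   0.1352] r [-1.582 -0.003 -1.679] F [-4.4 -1.7  9.8] op 0.0596
shift [-0.0014  0.0012  0.0007] twist -0.19
```

Emit:
send_rows:
  motion:
    - [[0,0.001,-0.0005,0],[0,0.002,-0.001,0],[0,0.003,-0.001,0],[0,0.003,-0.001,0]]

```text
time: 47.2
tool_pos: [0.5038, -0.2761, 0.1334]
tool_rot: [-1.58, -0.004, -1.679]
contact_force: [-2.9, -0.6, 11.2]
opening: 0.0599
```

Emit:
send_rows:
  motion:
    - [[0,0.001,-0.0005,0],[0,0.002,-0.0005,0],[0,0.002,-0.0005,0]]

```text
time: 47.5
tool_pos: [0.5037, -0.2762, 0.1328]
tool_rot: [-1.578, -0.005, -1.679]
contact_force: [-5.1, -0.3, 12.9]
opening: 0.0599
```

```bash
python3 -c "
from h import *
shift(.5048,-.2747,.134,-96)
c=read_camera('scene')
crop(c,130,130,100,75,'s47.png',8)
"
```

```text
t 47.5 p [ 0.5037 -0.2762  0.1328] r [-1.578 -0.005 -1.679] F [-5.1 -0.3 12.9] op 0.0599
shift [-0.0016 -0.0012  0.0009] twist -0.18
```

View pics/s47.png

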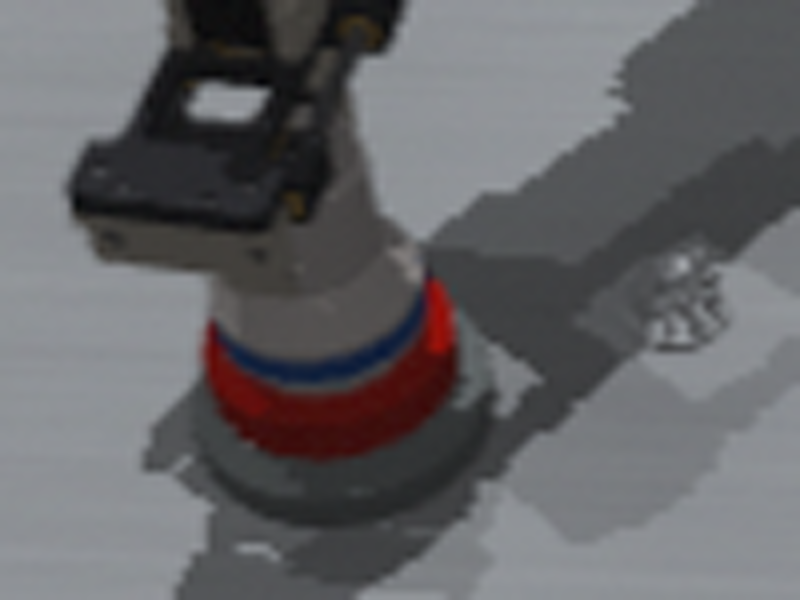

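Emit:
send_rows:
  motion:
    - [[0,0.001,-0.0005,0],[0,0.002,-0.001,0],[0,0.002,-0.001,0],[0,0.002,-0.001,0]]

```text
time: 47.95
tool_pos: [0.5035, -0.2762, 0.1327]
tool_rot: [-1.575, -0.006, -1.678]
contact_force: [-4.7, 0.1, 15.7]
opening: 0.0601
```

Emit:
send_rows:
  motion:
    - [[0,0.001,0,0],[0,0.002,0,0],[0,0.002,0,0],[0,0.002,0,0]]

```text
time: 48.35
tool_pos: [0.5036, -0.2761, 0.1327]
tool_rot: [-1.574, -0.006, -1.678]
contact_force: [-6.6, 1.3, 18.5]
opening: 0.0597
```

```bash
python3 -c "
from h import *
st()
"
```

```text
t 48.35 p [ 0.5036 -0.2761  0.1327] r [-1.574 -0.006 -1.678] F [-6.6  1.3 18.5] op 0.0597
```

Emit:
send_rows:
  motion:
    - [[0,0.002,0,0],[0,0.002,0,0],[0,0.002,0,0],[0,0.002,0,0]]

```text
time: 48.75
tool_pos: [0.5036, -0.2761, 0.1327]
tool_rot: [-1.573, -0.007, -1.678]
contact_force: [-8.1, -0.4, 19.1]
opening: 0.0596
```

```bash
python3 -c "
from h import *
st()
c=read_camera('scene')
cv2.imwrite('pics/s48.png',cv2.resize(c['frame'][:,:,::-1],(800,600),interpolation=cv2.INTER_CUBIC))
"
```

```text
t 48.75 p [ 0.5036 -0.2761  0.1327] r [-1.573 -0.007 -1.678] F [-8.1 -0.4 19.1] op 0.0596
```

View pics/s48.png

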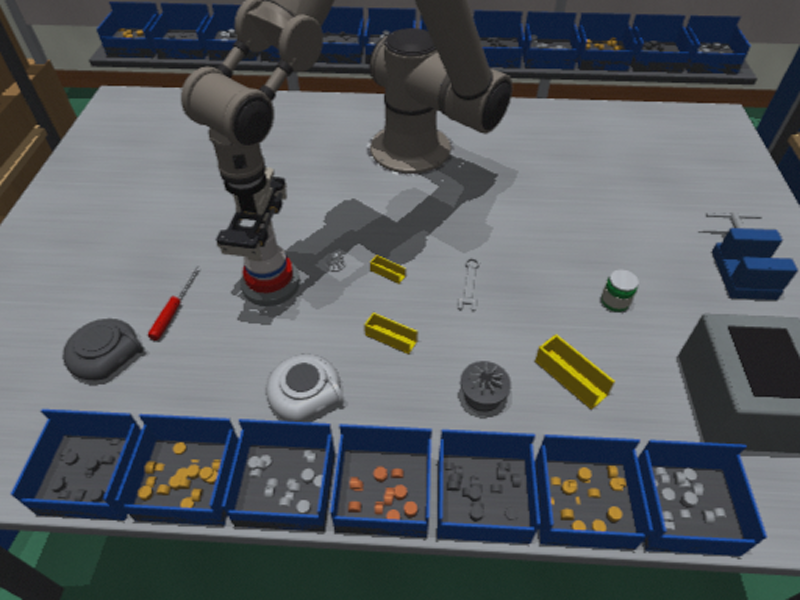

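```bash
python3 -c "
from h import *
print(hand_in()); st()
"
```

```text
Traceback (most recent call last):
NameError: name 'hand_in' is not defined
```

```bash
python3 -c "
from cell import hand_in
print(hand_in())
from h import st; st()
"
```

```text
the job is handed in; nothing more can be done
None
the job is handed in; nothing more can be done
```

I handed the job in at about 49 s. The flask is seated in the red ring and held down against the stop. By my checks every condition is met, but I got no verdict back.

**A mishap on the way:** on the first pour I opened the gripper slightly too far and dropped the scoop. It landed standing on its rear wall with four bushes still inside, and two spilled onto the bench. I laid it flat again and gripped it at the rear end with a light grip. Lifting it let it pivot on the flask rim and pour in those four. I set the scoop back down empty and right side up, then picked up the two loose bushes one at a time and dropped them in.

**Last checks:**
- **Bushes:** none are left on the bench or in the scoop. The lifted flask weighed about 3.3 N, close to the 2.9 N expected with all six inside. I did not see all six in the flask directly, because the top camera only ever showed two.
- **Ring:** it is at its stop. The tool stayed at z = 0.1327 m while the push rose to about 19 N, and the picture shows the ring down by about the full travel.
- **Flask:** the gripper holding it is within about 0.5 degrees of vertical and within 2–3 mm of my estimate of the ring's axis.
- **Side force:** about 8 N sideways remained on the tool and did not go away when I shifted the flask over.
- **Other parts:** the spanner, compressor wheel, turbo core, grease tin and screwdriver all look unmoved in the final picture.

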